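Tip a pump-head block over on a pulled-out instrument tray

ROBOT

A 7-joint arm with a two-finger parallel gripper is mounted at the origin on the work surface. World frame = base frame: x ahead of the robot, y to its left, z up, the work surface at z = 0. Lengths are in m, angles in rad, forces in N, time in s.
With the tool pointing down it reaches from about 0.4 to 0.85 m from the base axis. Payload 4.5 kg.
Tool frame: the origin (TCP) lies on the centre line of the jaws, within the pads' length; the fingertips stand 25 mm ahead of it and the grasp point (between the pads) lies 6 mm ahead of it; z points along the fingers, y is the direction in which the jaws open and shut (so a half turn about z gives the same grasp; the last joint's range is limited). The gripper opens to 88 mm and grips with 3 to 60 N. Pads are 18 mm wide; open, the fingers measure 123 mm over their backs; the gripper's body (75 mm by 187 mm) begins 45 mm behind the grasp point.
Start: joints at [-1.244, 0.689, -0.195, 1.565, 0.157, 0.902, -0.215], TCP at [0.18, 0.598, 0.264] pointing down, gripper open.
Joint ranges: [-3.01, 3.01], [-0.46, 2.08], [-1.47, 1.51], [0.13, 2.56], [-1, 4.14], [0.04, 2.09], [-2.66, 2.66]. Speed limits (rad/s): [2.57, 2.57, 3.14, 3.14, 3.14, 3.14, 3.14].

INTERFACE

Orientations are given as a unit quaternion [x, y, z, w].
In Python, from plant import r, eyes gives the robot as it stands.
- The arm moves only by the tool servo_tool, never from a script. Its argument "deltas" is a list of rows, each an object of numbers: "dx", "dy", "dz": the shift along the tool's x, y, z in units of 60 mm (1.0 is 60 mm); "ax", "ay", "az": the turn, a rotation vector about the tool's x, y, z in units of 6 degrees (1.0 is 6 degrees); "hand": the finger opening in mm, from 0 to 88.1. A call has 1 to 10 rows; each row is the pose to reach, as a shift and turn from the pose commanded when the call began, along the tool's axes at that moment; what a row does not reach only later rows make up. A row lasts 1/8 s, in which the tool goes at most 62.5 mm and 10.7 degrees, less where a joint would pass 70% of its speed; a pose out of reach is approached as far as the arm can. A call with a gripper value outside its range is refused whole. The fingers move at their own pace and stop on an object; "newtons" is the grip in N (left out, the last holds). Time passes only in rows, so rows that repeat a pose let the fingers close. It gives the time, the measured TCP pose, the force and the opening at its end, in the units of the state.
- r.get_state(): the state, without advancing time (a new reading comes with each control period).
- eyes.snapshot(name): name is "scene" or "side" or "wrist"; returns (picture, depth): 480x640x3 uint8, red, green, blue; 480x640 float32, m along the optical axis (not along the pixel's ray), 0 where there is no reading.
- eyes.camera_model(name): a dict with "fx", "fy", "cx", "cy" (pixels), "pose" (4x4, takes a point from camera to world coordinates). Camera axes: x right, y up, looking along -z (the intrinsics and any distortion apply to the point x, -y, -z); pixel columns grow to the right and rows downward; lengths in m; the calibration is good to about 2 mm. The wrist camera is an equidistant fisheye: a pixel r from the principal point sees the ray r / f radians off the axis. A picture is of the moment at which its call begins: read the wrist's pose just before it. camera_model takes no time and is no camera call; for the wrist camera it gives the pose at the moment of the call.
- r.finish_job(): hands the job in, once; it reports no verdict.
The state is a dict: "clock": time; "q": joint angles; "qd": joint speeds; "joint_torque": joint torques, N m; "tool_pos": TCP position; "eef_rot": TCP orientation; "contact_force": force on the tool from outside, world axes, zero at the start; "moment": the same for the moment, N m; "opening": opening from 0.0 (shut) to 1.0 (fully open).
Only numpy, scipy, OpenCV 4.12 (cv2) and the standard library are available. Lean on these libraries where they do the work, as an engineer would, in place of code of your own. Each camera call takes 0.05 s, during which the arm holds its last target.

TASK

Pull the tray of the open instrument chassis out to its stop, keeping the metal block on it standing. Then tip the block over the tray's fixed steel stop strip, without picking it up, so that it lies flat on the rubber pad with its ported face up. Leave the tray out and the other things on the bench alone.

Things in the scene. Friction and masses are not known exactly. Their poses are not given: they have to be found in the camera images.
- tray (a joint): How far the tray is pulled out, m: 0 fully in, 0.175 at its stop. Starts up to 0.015 out and stays where left. It slides level along its own -x, towards the robot; about 4 N dry friction plus 12 N per m/s. No lock, no spring.
- pull (a point): Grip centre of the tray's pull: an upright grey fin in the middle of the white front panel (280 wide, 14 to 66 above the bench), sticking out to -x: 12 mm thick (y), 30 tall, 68 long. This point is 45 mm above the bench, 40 in front of the panel, 28 behind the fin's free end. Axes are the tray's: x into the chassis, y to its left, z up.
- guard (a point): Middle of the fixed steel guard bar across the front of the chassis: 12 mm thick, along y from side wall to side wall, 150 mm above the bench. With the tray in it is almost above the pull (16 mm nearer the chassis), so the gripper's body has no room there: lean the tool back towards the robot by 20 to 30 degrees. Axes as the chassis.
- chassis: The open instrument chassis, white, cover off, fixed to the bench: 300 mm wide (y), 300 deep, side walls 156 high; its rear (x over 228 mm) is a 110 mm high grey box, the rest is open above. Origin on the bench under the middle of its front edge; x points into it, y to its left.
- strip (a point): Stop strip fixed on the tray: bright steel, 212 mm long (x), 5 wide, 12 high above the tray floor, flush with the top of the rubber pad on its -y side. Origin: 48 mm from its front (-x) end, which meets the panel; top edge, +y side, which faces the block; 36 mm above the bench. Axes as the tray's.
- pad (a point): Point on top of the black rubber pad on the tray, level with strip's point: the pad is 126 mm wide (y), this point midway; it reaches 48 mm to -x (front panel) and 164 mm to +x; 36 mm above the bench, bounded at -y by a rim 12 mm higher. The bare tray floor on the strip's other side lies 24 mm above the bench and is 132 mm wide (y), ending in a rim 10 mm high. Axes as the tray's.
- block_centre (a point): Centre of the loose aluminium block, a pump-head housing: 74 (x) by 72 (y) by 110 mm (z), 0.5 to 0.9 kg. Starts upright on the bare tray floor, 6 to 22 mm from the strip, turned up to 0.1 rad. Ported face = its +y side, away from the strip (2 dark ports). Pushed low it slides, near the top it tips. To lie flat it is tipped with its foot against the strip; lying, it overhangs the strip by about 12 mm.
- bottle: Bystander: amber bottle, 64 mm across, 140 mm high; origin under its middle.
- beaker: Bystander: white open cup, 76 mm across, 90 mm high; origin under its middle.
- wrench: Bystander: steel wrench 170 mm long lying along its x; origin under its middle.
Things that resemble listed ones, but are neither listed nor needed, are in the scene too. Leave any green or pink look-alike of the part that bears block_centre alone.

How it is judged:
By the outcome, as a careful person would: the job done as asked, in the order asked, and still so for the second after the job is handed in, with the robot touching nothing.
It also fails if it takes over 64 s, if anything falls off the work surface, if the arm or the gripper's body presses on something with over 40 N, if the wrist force passes 120 N, or if a joint passes its speed limit or range.

## Working session

There is one attempt and no reset: what is moved stays moved. The work goes in short steps, Python scripts to look and compute and a tool call to move; the robot and the scene stay as the last step left them, time stands still between calls to the robot, and variables do not carry over. Pictures are saved under pics/ and viewed, and the job is handed in when it is done.

Besides the shell and the picture viewer there is one more tool, called after ">>>" by a JSON object that holds its "op" and its "data". servo_tool: Moves the arm, as the interface text tells. Its arguments: {"type":"object","properties":{"deltas":{"type":"array","items":{"type":"object","properties":{"dx":{"type":"number"},"dy":{"type":"number"},"dz":{"type":"number"},"ax":{"type":"number"},"ay":{"type":"number"},"az":{"type":"number"},"hand":{"type":"number"}}}},"newtons":{"type":"number"}},"required":["deltas"]}

```bash
ls; mkdir -p pics; python3 - <<'E'
from plant import r, eyes
import cv2, numpy as np
s=r.get_state(); print(s)
for n in ["scene","side"]:
    p,d=eyes.snapshot(n); m=eyes.camera_model(n); print(n,m)
    cv2.imwrite(f"pics/{n}0.png",p[:,:,::-1]); np.savez(f"{n}0.npz",p=p,d=d,**{k:m[k] for k in["fx","fy","cx","cy","pose"]})
print(r.get_state()["clock"])
E
```

```text
pics
{'clock': 0.0, 'q': array([-1.24421405,  0.68999695, -0.19448027,  1.56639433,  0.15732329,
        0.90250928, -0.21507906]), 'qd': array([ 0.0005424 , -0.00026926, -0.00063964, -0.00175188, -0.00017128,
        0.00093039,  0.00035811]), 'joint_torque': array([-5.13324824e-05, -5.27548492e+01, -1.26672048e+00, -1.53424448e+01,
       -5.26881649e-02,  6.74277529e-03,  1.65935612e-04]), 'tool_pos': array([0.18027665, 0.59779109, 0.26288766]), 'eef_rot': array([ 1.45819313e-01,  9.89310775e-01, -9.56553617e-04, -4.96406846e-05]), 'contact_force': array([-0.17874799,  0.28561703,  0.2344434 ]), 'moment': array([-0.00078547, -0.03471228, -0.00054352]), 'opening': 1.0012728192730318}
scene {'fx': 548.5172008111869, 'fy': 548.5172008111869, 'cx': 318.0230636234308, 'cy': 241.515825321426, 'pose': array([[ 0.58467975, -0.601286  ,  0.5446143 ,  1.35829825],
       [ 0.81114705,  0.42187763, -0.40504287, -0.57181921],
       [ 0.01378601,  0.67858265,  0.73439467,  1.15611046],
       [ 0.        ,  0.        ,  0.        ,  1.        ]])}
side {'fx': 563.8666592516338, 'fy': 563.8666592516338, 'cx': 312.76664385001163, 'cy': 226.96915324508785, 'pose': array([[ 0.85061322,  0.38935838, -0.35335138,  0.1673047 ],
       [-0.52578578,  0.62663923, -0.57521525, -0.64273931],
       [-0.00254104,  0.67507283,  0.73774671,  0.95357106],
       [ 0.        ,  0.        ,  0.        ,  1.        ]])}
0.1
```

View pics/scene0.png

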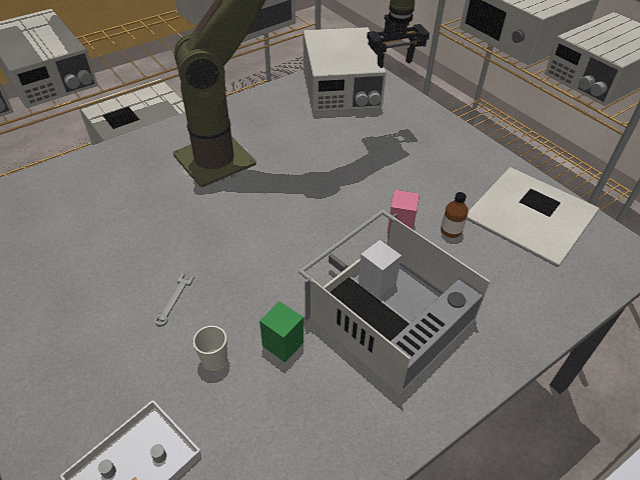

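View pics/side0.png

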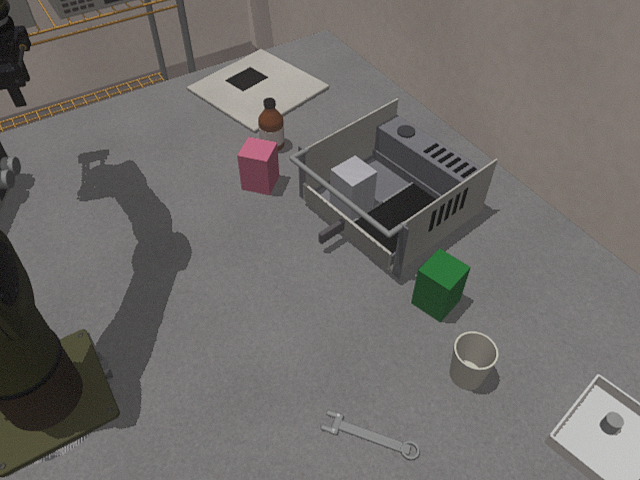

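The metal block stands in the chassis at scene (380,268) and side (353,183). The look-alikes are the green block at scene (282,332) and side (440,285), and the pink block at scene (404,208) and side (258,165). The pull is the grey fin at side (332,231) and scene (340,263). I choose the silver-grey block on the tray and will check it in a close crop.

```bash
python3 - <<'E'
import cv2
a=cv2.imread("pics/scene0.png")[200:400,290:500]; b=cv2.imread("pics/side0.png")[90:290,280:510]
cv2.imwrite("pics/crop_a.png",cv2.resize(a,None,fx=3,fy=3,interpolation=cv2.INTER_CUBIC)[:600])
cv2.imwrite("pics/crop_b.png",cv2.resize(b,None,fx=3,fy=3,interpolation=cv2.INTER_CUBIC)[:600])
E
```

```text
(no output)
```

View pics/crop_a.png

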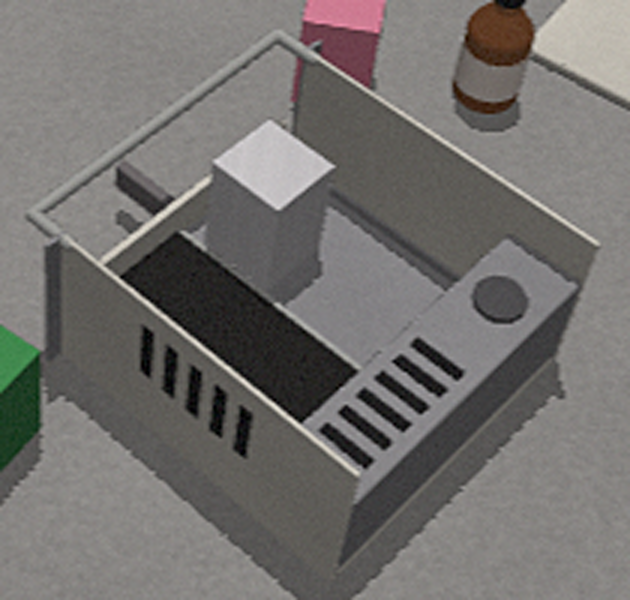

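View pics/crop_b.png

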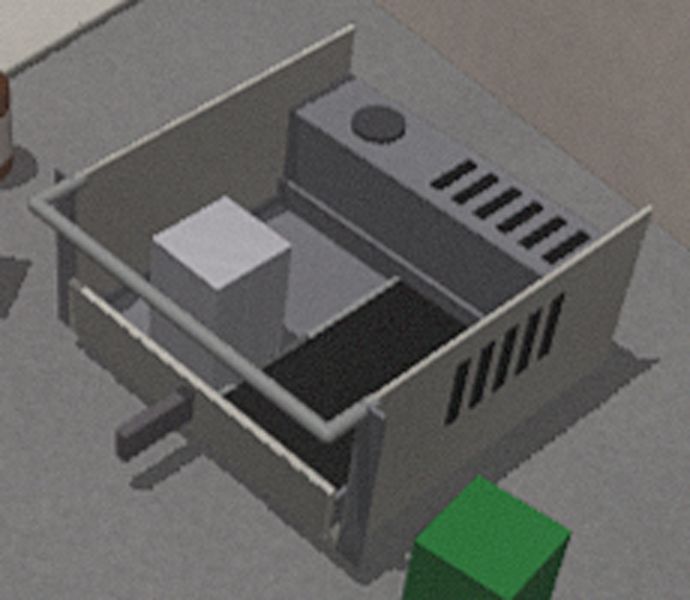

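```bash
cat > h.py <<'E'
import numpy as np, cv2
class Cam:
    def __init__(s,n): s.__dict__.update({k:v for k,v in np.load(n).items()})
    def ray(s,u,v,z):
        d=s.pose[:3,:3]@np.array([(u-s.cx)/s.fx,-(v-s.cy)/s.fy,-1.]); o=s.pose[:3,3]
        return o+d*(z-o[2])/d[2]
    def dep(s,u,v):
        w=float(np.median(s.d[int(v)-1:int(v)+2,int(u)-1:int(u)+2])); return s.pose[:3,:3]@(w*np.array([(u-s.cx)/s.fx,-(v-s.cy)/s.fy,-1.]))+s.pose[:3,3]
    def proj(s,p):
        c=s.pose[:3,:3].T@(np.asarray(p)-s.pose[:3,3]); return s.cx+s.fx*c[0]/-c[2], s.cy-s.fy*c[1]/-c[2]
E
python3 - <<'E'
from h import *
np.set_printoptions(precision=4,suppress=True)
S=Cam("side0.npz");C=Cam("scene0.npz")
fs=lambda u,v:(280+u/3,90+v/3); fc=lambda u,v:(290+u/3,200+v/3)
items={"guard":(.150,[(35,205),(330,430)],[(278,38),(38,217)]),
"lwall":(.156,[(75,180),(352,28)],[(305,50),(598,243)]),
"rwall":(.156,[(375,400),(650,208)],[(60,240),(358,475)]),
"block":(.134,[(224,198),(290,243),(220,290),(153,240)],[(335,167),(278,209),(212,163),(270,122)]),
"panel":(.066,[(70,285),(333,490)],[(105,262),(210,182)]),
"fin":(.060,[(118,433),(128,440),(190,395)],[(118,165),(125,162),(172,200)])}
for k,(z,a,b) in items.items():
    print(k)
    for p in a: print("  side",S.ray(*fs(*p),z), "dep",S.dep(*fs(*p)))
    for p in b: print("  scene",C.ray(*fc(*p),z),"dep",C.dep(*fc(*p)))
E
```

```text
guard
  side [0.6196 0.1801 0.15  ] dep [0.6183 0.1777 0.1523]
  side [ 0.6689 -0.1081  0.15  ] dep [ 0.6665 -0.1107  0.1539]
  scene [0.6261 0.1828 0.15  ] dep [0.6281 0.1807 0.1528]
  scene [ 0.672 -0.105  0.15 ] dep [ 0.6745 -0.1066  0.1536]
lwall
  side [0.655  0.1825 0.156 ] dep [0.6564 0.1848 0.1538]
  side [0.9427 0.2269 0.156 ] dep [0.9479 0.2327 0.1507]
  scene [0.6552 0.1878 0.156 ] dep [0.6545 0.1886 0.1549]
  scene [0.9491 0.2345 0.156 ] dep [0.9478 0.2371 0.1528]
rwall
  side [ 0.7053 -0.1066  0.156 ] dep [ 0.7074 -0.1045  0.1529]
  side [ 0.989  -0.0619  0.156 ] dep [ 0.9917 -0.06    0.1534]
  scene [ 0.705 -0.107  0.156] dep [ 0.7036 -0.106   0.1539]
  scene [ 0.9941 -0.0582  0.156 ] dep [ 0.9932 -0.0569  0.1535]
block
  side [0.7517 0.1292 0.134 ] dep [0.7519 0.1296 0.1336]
  side [0.7638 0.063  0.134 ] dep [0.7647 0.064  0.1328]
  side [0.693  0.0491 0.134 ] dep [0.6966 0.0539 0.1283]
  side [0.6816 0.118  0.134 ] dep [0.6834 0.1207 0.1311]
  scene [0.7586 0.1341 0.134 ] dep [0.7568 0.1362 0.131 ]
  scene [0.7659 0.066  0.134 ] dep [0.765  0.067  0.1323]
  scene [0.6965 0.0534 0.134 ] dep [0.6098 0.1352 0.0002]
  scene [0.6886 0.1228 0.134 ] dep [0.6875 0.124  0.1323]
panel
  side [0.6426 0.1715 0.066 ] dep [0.6456 0.1767 0.0603]
  side [ 0.6899 -0.0973  0.066 ] dep [ 0.6923 -0.0948  0.0619]
  scene [ 0.6871 -0.0479  0.066 ] dep [ 0.6862 -0.0471  0.0644]
  scene [0.6687 0.0796 0.066 ] dep [0.6683 0.08   0.0653]
fin
  side [0.596  0.0286 0.06  ] dep [0.5979 0.0315 0.0561]
  side [0.5985 0.0193 0.06  ] dep [0.602  0.0248 0.0526]
  side [0.6597 0.0323 0.06  ] dep [0.6613 0.0345 0.0571]
  scene [0.6024 0.0288 0.06  ] dep [0.6023 0.0289 0.0598]
  scene [0.6031 0.036  0.06  ] dep [0.6032 0.0359 0.0601]
  scene [0.662  0.0431 0.06  ] dep [0.6625 0.0426 0.0608]
```

The crops show a plain silver block standing on the bare floor to the left (+y) of the black pad, so that is the right one. The grey fin is in the middle of the panel and the guard bar is above it. Next I refine the tray, strip and obstacle positions and plan the grasp.

```bash
cat >> h.py <<'E'
from scipy.spatial.transform import Rotation as Ro
def delta(s,p,R):
    R0=Ro.from_quat(s["eef_rot"]).as_matrix()
    d=R0.T@(np.asarray(p)-s["tool_pos"])/.06; w=Ro.from_matrix(R0.T@R).as_rotvec(degrees=True)/6
    return np.round(d,3),np.round(w,3)
def toolR(yaw,lean,pitchy=0):
    ex=np.array([np.cos(yaw),np.sin(yaw),0]);ey=np.array([-np.sin(yaw),np.cos(yaw),0]);l=np.radians(lean)
    z=np.sin(l)*ex-np.cos(l)*np.array([0,0,1]); y=ey; x=np.cross(y,z); return np.column_stack([x,y,z]),ex,ey
E
python3 - <<'E'
from h import *
np.set_printoptions(precision=4,suppress=True)
S=Cam("side0.npz");C=Cam("scene0.npz")
fs=lambda u,v:(280+u/3,90+v/3); fc=lambda u,v:(290+u/3,200+v/3)
yaw=.16;R,ex,ey=toolR(yaw,28)
g=np.array([.6466,.0375,0])
loc=lambda p:np.array([(p-g)@ex,(p-g)@ey])
print("strip side",[loc(S.ray(*fs(*p),.036)) for p in[(235,393),(400,280)]],"scene",[loc(C.ray(*fc(*p),.036)) for p in[(185,232),(355,372)]])
print("block",loc(np.array([.725,.092,0])))
for n,u,v in[("pinkS",258,143),("greenS",440,262),("inst",345,50)]: print(n,(S if n[-1]=="S" else C).dep(u,v))
pull=np.array([.628,.0325,.045])
from plant import r
s=r.get_state()
gp=pull-.008*ex; z=R[:,2]
for off in(.12,0.):
    p=gp-(.006+off)*z; print(off,p,delta(s,p,R))
E
```

```text
strip side [array([ 0.0546, -0.0119]), array([ 0.2381, -0.0094])] scene [array([0.0361, 0.0002]), array([ 0.2327, -0.0085])]
block [0.0861 0.0413]
pinkS [0.603  0.3111 0.1093]
greenS [ 0.7311 -0.1909  0.1094]
inst [-0.1096  0.626   0.1514]
0.12 [0.5617 0.0218 0.1563] (array([-8.857, -7.356,  1.792]), array([-1.071, -4.588, -4.233]))
0.0 [0.6173 0.0308 0.0503] (array([-9.701, -6.943,  3.557]), array([-1.071, -4.588, -4.233]))
```

>>> {"op": "servo_tool", "data": {"deltas": [{"dx": -0.3, "dy": -0.25, "dz": 0, "ax": 0, "ay": -0.1, "az": -0.1, "hand": 88}, {"dx": -0.8, "dy": -0.7, "dz": 0.1, "ax": -0.1, "ay": -0.4, "az": -0.4, "hand": 80}, {"dx": -1.5, "dy": -1.25, "dz": 0.2, "ax": -0.2, "ay": -0.8, "az": -0.7, "hand": 70}, {"dx": -2.2, "dy": -1.85, "dz": 0.3, "ax": -0.3, "ay": -1.2, "az": -1.1, "hand": 60}, {"dx": -2.95, "dy": -2.45, "dz": 0.4, "ax": -0.4, "ay": -1.6, "az": -1.5, "hand": 50}, {"dx": -3.7, "dy": -3.05, "dz": 0.5, "ax": -0.5, "ay": -2.0, "az": -1.9, "hand": 50}, {"dx": -4.45, "dy": -3.7, "dz": 0.6, "ax": -0.6, "ay": -2.4, "az": -2.2, "hand": 50}, {"dx": -5.2, "dy": -4.3, "dz": 0.7, "ax": -0.7, "ay": -2.8, "az": -2.6, "hand": 50}, {"dx": -5.8, "dy": -4.8, "dz": 0.8, "ax": -0.75, "ay": -3.1, "az": -2.9, "hand": 50}, {"dx": -6.2, "dy": -5.15, "dz": 0.9, "ax": -0.8, "ay": -3.3, "az": -3.1, "hand": 50}]}}

```text
clock: 1.35
tool_pos: [0.4289, 0.2146, 0.2123]
eef_rot: [-0.006, 0.987, 0.003, 0.158]
contact_force: [0.1, 0.5, -0.5]
opening: 0.571
```

```bash
cat > nxt.py <<'E'
import sys
from h import *
from plant import r
np.set_printoptions(precision=4,suppress=True)
s=r.get_state(); print(s["clock"],s["tool_pos"],s["q"],s["contact_force"])
def go(p,R): print(np.round(p,4),*delta(s,p,R))
E
python3 - <<'E'
from nxt import *
R,ex,ey=toolR(.16,28); pull=np.array([.628,.0325,.045]); gp=pull-.008*ex; z=R[:,2]
for off in(.12,0.): go(gp-(.006+off)*z,R)
E
```

```text
1.35 [0.4289 0.2146 0.2123] [-0.756   0.5525  0.1174  2.3024  1.3116  0.1292 -0.375 ] [ 0.0668  0.4508 -0.5308]
[0.5617 0.0218 0.1563] [-1.779 -3.244  1.551] [-0.511 -1.637 -1.317]
[0.6173 0.0308 0.0503] [-2.112 -3.114  3.519] [-0.511 -1.637 -1.317]
```

>>> {"op": "servo_tool", "data": {"deltas": [{"dx": -0.3, "dy": -0.5, "dz": 0.1, "hand": 50}, {"dx": -0.7, "dy": -1.2, "dz": 0.4, "ax": -0.1, "ay": -0.3, "az": -0.3, "hand": 50}, {"dx": -1.1, "dy": -2.0, "dz": 0.7, "ax": -0.3, "ay": -0.8, "az": -0.6, "hand": 50}, {"dx": -1.5, "dy": -2.7, "dz": 1.2, "ax": -0.4, "ay": -1.3, "az": -1.0, "hand": 50}, {"dx": -1.7, "dy": -3.1, "dz": 1.45, "ax": -0.5, "ay": -1.6, "az": -1.3, "hand": 50}, {"dx": -1.78, "dy": -3.24, "dz": 1.55, "ax": -0.51, "ay": -1.64, "az": -1.32, "hand": 50}, {"dx": -1.78, "dy": -3.24, "dz": 1.55, "ax": -0.51, "ay": -1.64, "az": -1.32, "hand": 50}]}}

```text
schema error: expected keys dx, dy, dz, ax, ay, az, hand
```

```bash
python3 - <<'E'
from nxt import *
from plant import eyes
R,ex,ey=toolR(.16,28); pull=np.array([.628,.0325,.045]); gp=pull-.008*ex; z=R[:,2]
for off in(.12,0.): go(gp-(.006+off)*z,R)
m=eyes.camera_model("wrist"); p,d=eyes.snapshot("wrist"); print(m)
cv2.imwrite("pics/w1.png",p[:,:,::-1])
p,d=eyes.snapshot("side");cv2.imwrite("pics/s1.png",p[:,:,::-1])
E
```

```text
1.35 [0.4289 0.2146 0.2123] [-0.756   0.5525  0.1174  2.3024  1.3116  0.1292 -0.375 ] [ 0.0668  0.4508 -0.5308]
[0.5617 0.0218 0.1563] [-1.779 -3.244  1.551] [-0.511 -1.637 -1.317]
[0.6173 0.0308 0.0503] [-2.112 -3.114  3.519] [-0.511 -1.637 -1.317]
{'fx': 371.64829954431775, 'fy': 371.64829954431775, 'cx': 319.69869818244183, 'cy': 234.66807650140632, 'pose': array([[-0.013 , -0.797 , -0.6038,  0.3105],
       [ 0.9999, -0.0074, -0.0119,  0.213 ],
       [ 0.005 , -0.6039,  0.7971,  0.301 ],
       [ 0.    ,  0.    ,  0.    ,  1.    ]])}
```

View pics/w1.png

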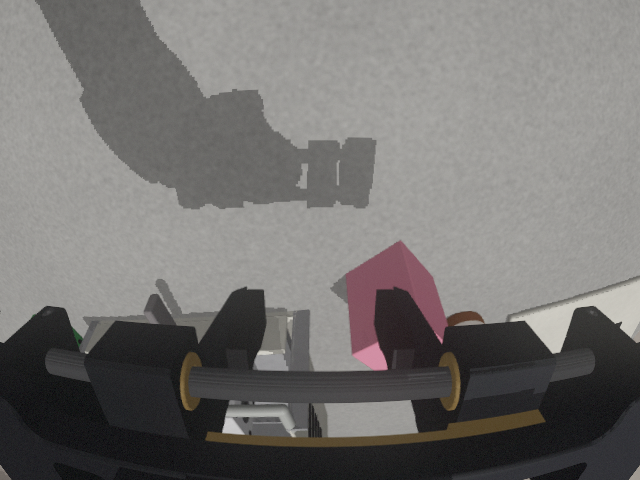

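View pics/s1.png

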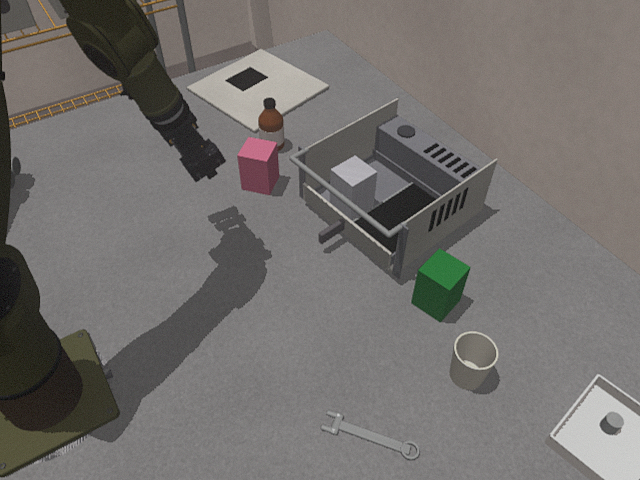

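The call was refused because each row needs every key, so the arm has not moved. The side view shows the gripper at (205,165), clear of the pink block. I repeat the move with full rows.

>>> {"op": "servo_tool", "data": {"deltas": [{"dx": -0.3, "dy": -0.5, "dz": 0.1, "ax": 0, "ay": 0, "az": 0, "hand": 50}, {"dx": -0.7, "dy": -1.2, "dz": 0.4, "ax": -0.1, "ay": -0.3, "az": -0.3, "hand": 50}, {"dx": -1.1, "dy": -2.0, "dz": 0.7, "ax": -0.3, "ay": -0.8, "az": -0.6, "hand": 50}, {"dx": -1.5, "dy": -2.7, "dz": 1.2, "ax": -0.4, "ay": -1.3, "az": -1.0, "hand": 50}, {"dx": -1.7, "dy": -3.1, "dz": 1.45, "ax": -0.5, "ay": -1.6, "az": -1.3, "hand": 50}, {"dx": -1.78, "dy": -3.24, "dz": 1.55, "ax": -0.51, "ay": -1.64, "az": -1.32, "hand": 50}, {"dx": -1.78, "dy": -3.24, "dz": 1.55, "ax": -0.51, "ay": -1.64, "az": -1.32, "hand": 50}]}}

```text
clock: 2.33
tool_pos: [0.5623, 0.0205, 0.1545]
eef_rot: [-0.075, 0.968, 0.019, 0.24]
contact_force: [-0.7, 1.4, 1.3]
opening: 0.563
```

```bash
python3 - <<'E'
from nxt import *
from plant import eyes
R,ex,ey=toolR(.16,28); pull=np.array([.628,.0325,.045]); gp=pull-.008*ex; z=R[:,2]
for off in(.12,0.): go(gp-(.006+off)*z,R)
m=eyes.camera_model("wrist"); p,d=eyes.snapshot("wrist"); 
cv2.imwrite("pics/w2.png",p[:,:,::-1])
p,d=eyes.snapshot("side");cv2.imwrite("pics/s2.png",p[:,:,::-1])
E
```

```text
2.325 [0.5623 0.0205 0.1545] [ 0.1634  0.7624 -0.4319  2.2688  2.4767  0.43   -0.8154] [-0.6574  1.3768  1.3257]
[0.5617 0.0218 0.1563] [-0.008  0.023 -0.028] [-0.023 -0.024 -0.053]
[0.6173 0.0308 0.0503] [-0.013  0.028  1.972] [-0.023 -0.024 -0.053]
```

View pics/w2.png

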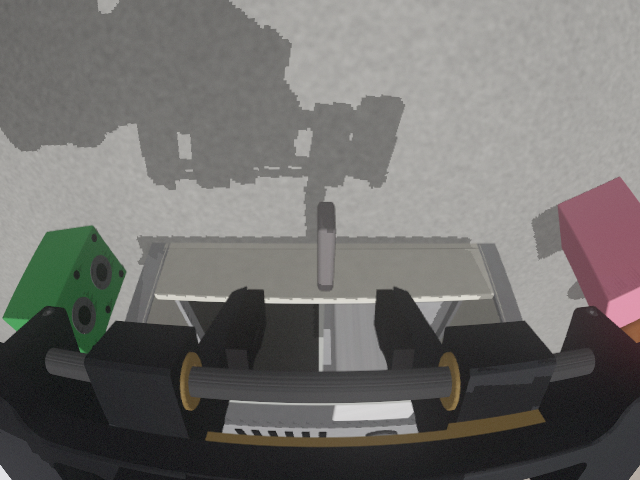

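View pics/s2.png

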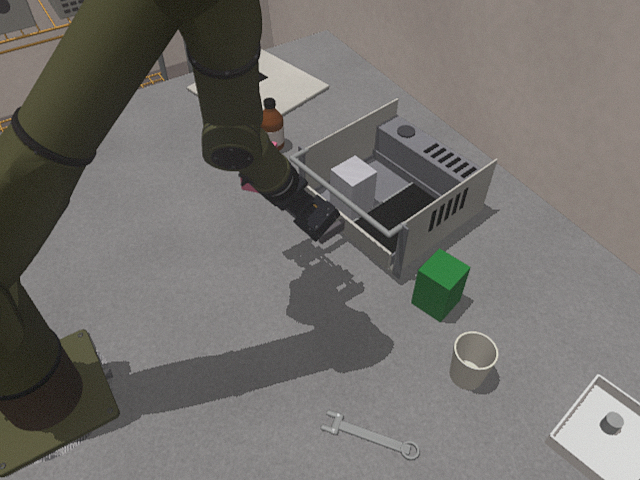

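The wrist view shows the fin at (326,245), nearly centred between the fingers (centre about 320) and a few mm to +y. I descend along the tool axis.

>>> {"op": "servo_tool", "data": {"deltas": [{"dx": 0, "dy": 0.03, "dz": 0.2, "ax": -0.02, "ay": -0.02, "az": -0.05, "hand": 50}, {"dx": -0.01, "dy": 0.04, "dz": 0.6, "ax": -0.02, "ay": -0.02, "az": -0.05, "hand": 50}, {"dx": -0.01, "dy": 0.04, "dz": 1.0, "ax": -0.02, "ay": -0.02, "az": -0.05, "hand": 50}, {"dx": -0.01, "dy": 0.04, "dz": 1.4, "ax": -0.02, "ay": -0.02, "az": -0.05, "hand": 50}, {"dx": -0.01, "dy": 0.04, "dz": 1.7, "ax": -0.02, "ay": -0.02, "az": -0.05, "hand": 50}, {"dx": -0.01, "dy": 0.04, "dz": 1.9, "ax": -0.02, "ay": -0.02, "az": -0.05, "hand": 50}, {"dx": -0.01, "dy": 0.04, "dz": 1.97, "ax": -0.02, "ay": -0.02, "az": -0.05, "hand": 50}, {"dx": -0.01, "dy": 0.04, "dz": 1.97, "ax": -0.02, "ay": -0.02, "az": -0.05, "hand": 50}]}}

```text
clock: 3.42
tool_pos: [0.6162, 0.036, 0.0521]
eef_rot: [-0.081, 0.967, 0.021, 0.242]
contact_force: [-0.0, -0.1, 0.2]
opening: 0.568
```

```bash
python3 - <<'E'
from nxt import *
from plant import eyes
p,d=eyes.snapshot("wrist"); 
cv2.imwrite("pics/w3.png",p[:,:,::-1])
E
```

```text
3.425 [0.6162 0.036  0.0521] [ 0.1461  1.0057 -0.4377  2.1294  2.5528  0.5377 -0.8142] [-0.025  -0.0796  0.1755]
```

View pics/w3.png

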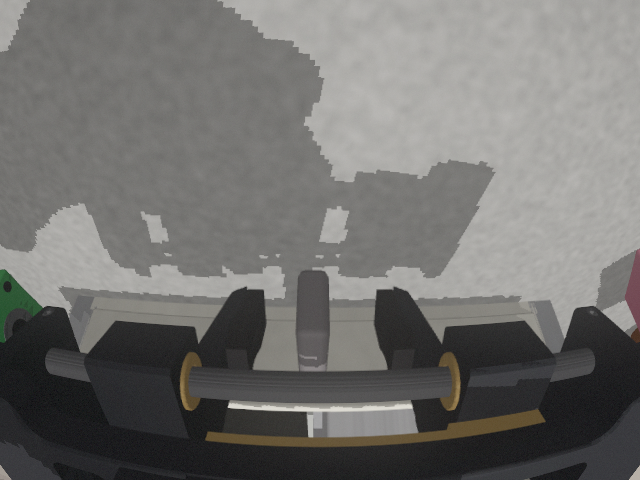

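The fin sits at (313,320) between the fingers, about 3 mm to -y. I shift by that and close.

>>> {"op": "servo_tool", "data": {"deltas": [{"dx": 0, "dy": -0.05, "dz": 0.02, "ax": 0, "ay": 0, "az": 0, "hand": 50}, {"dx": 0, "dy": -0.05, "dz": 0.02, "ax": 0, "ay": 0, "az": 0, "hand": 25}, {"dx": 0, "dy": -0.05, "dz": 0.02, "ax": 0, "ay": 0, "az": 0, "hand": 10}, {"dx": 0, "dy": -0.05, "dz": 0.02, "ax": 0, "ay": 0, "az": 0, "hand": 5}, {"dx": 0, "dy": -0.05, "dz": 0.02, "ax": 0, "ay": 0, "az": 0, "hand": 5}, {"dx": 0, "dy": -0.05, "dz": 0.02, "ax": 0, "ay": 0, "az": 0, "hand": 5}], "newtons": 25}}

```text
clock: 4.22
tool_pos: [0.6173, 0.0331, 0.0509]
eef_rot: [-0.081, 0.967, 0.021, 0.242]
contact_force: [0.0, 0.6, 0.1]
opening: 0.133
```

```bash
python3 - <<'E'
from nxt import *
R,ex,ey=toolR(.16,28)
for pull in(.05,.175):
  for l in(28,10,0):
    Rl,_,_=toolR(.16,l)
    g=s["tool_pos"]+.006*Ro.from_quat(s["eef_rot"]).as_matrix()[:,2]
    print(pull,l);go(g-pull*ex-.006*Rl[:,2],Rl)
E
```

```text
4.225 [0.6173 0.0331 0.0509] [ 0.1518  1.0081 -0.4369  2.1261  2.5572  0.5349 -0.8122] [0.0109 0.6244 0.134 ]
0.05 28
[0.568  0.0252 0.0509] [ 0.735  0.006 -0.393] [0.048 0.021 0.05 ]
0.05 10
[0.5697 0.0255 0.0516] [ 0.704  0.006 -0.388] [0.04  3.021 0.057]
0.05 0
[0.5708 0.0256 0.0516] [ 0.688  0.006 -0.381] [0.035 4.688 0.061]
0.175 28
[0.4446 0.0053 0.0509] [ 2.572  0.021 -1.375] [0.048 0.021 0.05 ]
0.175 10
[0.4463 0.0055 0.0516] [ 2.541  0.021 -1.37 ] [0.04  3.021 0.057]
0.175 0
[0.4474 0.0057 0.0516] [ 2.525  0.021 -1.363] [0.035 4.688 0.061]
```

>>> {"op": "servo_tool", "data": {"deltas": [{"dx": 0.03, "dy": 0, "dz": -0.016, "ax": 0, "ay": 0, "az": 0, "hand": 5}, {"dx": 0.09, "dy": 0, "dz": -0.048, "ax": 0, "ay": 0, "az": 0, "hand": 5}, {"dx": 0.18, "dy": 0, "dz": -0.096, "ax": 0, "ay": 0, "az": 0, "hand": 5}, {"dx": 0.28, "dy": 0, "dz": -0.15, "ax": 0, "ay": 0, "az": 0, "hand": 5}, {"dx": 0.39, "dy": 0, "dz": -0.21, "ax": 0, "ay": 0, "az": 0, "hand": 5}, {"dx": 0.5, "dy": 0, "dz": -0.268, "ax": 0.01, "ay": 0, "az": 0.01, "hand": 5}, {"dx": 0.6, "dy": 0, "dz": -0.32, "ax": 0.02, "ay": 0, "az": 0.02, "hand": 5}, {"dx": 0.68, "dy": 0.005, "dz": -0.363, "ax": 0.03, "ay": 0, "az": 0.03, "hand": 5}, {"dx": 0.735, "dy": 0.006, "dz": -0.393, "ax": 0.03, "ay": 0, "az": 0.03, "hand": 5}, {"dx": 0.735, "dy": 0.006, "dz": -0.393, "ax": 0.03, "ay": 0, "az": 0.03, "hand": 5}]}}

```text
clock: 5.48
tool_pos: [0.5673, 0.0255, 0.0509]
eef_rot: [-0.079, 0.967, 0.02, 0.242]
contact_force: [0.0, 3.3, -1.6]
opening: 0.132
```

```bash
python3 - <<'E'
from nxt import *
from plant import eyes
R,ex,ey=toolR(.16,28)
g=s["tool_pos"]+.006*Ro.from_quat(s["eef_rot"]).as_matrix()[:,2]; g[2]=.0455
for pull,l in[(.04,18),(.08,8),(.1,4),(.125,4),(.125,0)]:
    Rl,_,_=toolR(.16,l)
    print(pull,l);go(g-pull*ex-.006*Rl[:,2],Rl)
p,d=eyes.snapshot("side");cv2.imwrite("pics/s4.png",p[:,:,::-1])
E
```

```text
5.475 [0.5673 0.0255 0.0509] [ 0.1901  1.0206 -0.4931  2.2697  2.6073  0.6806 -0.868 ] [ 0.001   3.2669 -1.636 ]
0.04 18
[0.5287 0.0193 0.0512] [ 0.572  0.003 -0.31 ] [0.027 1.679 0.033]
0.08 8
[0.4903 0.0131 0.0514] [ 1.143  0.006 -0.62 ] [0.024 3.346 0.035]
0.1 4
[0.4709 0.01   0.0515] [ 1.431  0.007 -0.774] [0.023 4.012 0.036]
0.125 4
[0.4462 0.006  0.0515] [ 1.798  0.009 -0.97 ] [0.023 4.012 0.036]
0.125 0
[0.4467 0.0061 0.0515] [ 1.792  0.009 -0.967] [0.022 4.679 0.037]
```

View pics/s4.png

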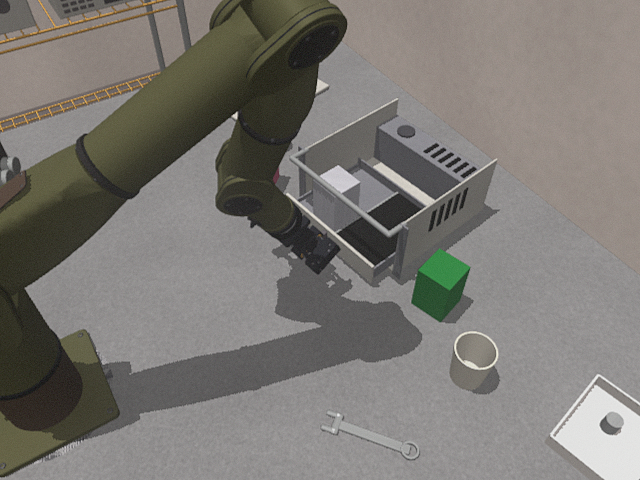

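The tray follows, and the block still stands at (336,185). I keep pulling while bringing the tool upright.

>>> {"op": "servo_tool", "data": {"deltas": [{"dx": 0.04, "dy": 0, "dz": -0.022, "ax": 0, "ay": 0.12, "az": 0, "hand": 5}, {"dx": 0.12, "dy": 0, "dz": -0.065, "ax": 0, "ay": 0.35, "az": 0, "hand": 5}, {"dx": 0.24, "dy": 0, "dz": -0.13, "ax": 0, "ay": 0.7, "az": 0, "hand": 5}, {"dx": 0.38, "dy": 0, "dz": -0.206, "ax": 0.01, "ay": 1.11, "az": 0.01, "hand": 5}, {"dx": 0.53, "dy": 0.003, "dz": -0.287, "ax": 0.02, "ay": 1.55, "az": 0.03, "hand": 5}, {"dx": 0.68, "dy": 0.004, "dz": -0.369, "ax": 0.02, "ay": 1.99, "az": 0.03, "hand": 5}, {"dx": 0.83, "dy": 0.004, "dz": -0.45, "ax": 0.02, "ay": 2.43, "az": 0.03, "hand": 5}, {"dx": 0.97, "dy": 0.005, "dz": -0.526, "ax": 0.02, "ay": 2.84, "az": 0.03, "hand": 5}, {"dx": 1.08, "dy": 0.006, "dz": -0.586, "ax": 0.02, "ay": 3.16, "az": 0.03, "hand": 5}, {"dx": 1.143, "dy": 0.006, "dz": -0.62, "ax": 0.02, "ay": 3.35, "az": 0.03, "hand": 5}]}}

```text
clock: 6.78
tool_pos: [0.4929, 0.0142, 0.0525]
eef_rot: [-0.08, 0.994, 0.006, 0.072]
contact_force: [3.3, 5.0, -0.5]
opening: 0.13
```

```bash
python3 - <<'E'
from nxt import *
from plant import eyes
R,ex,ey=toolR(.16,28)
g=s["tool_pos"]+.006*Ro.from_quat(s["eef_rot"]).as_matrix()[:,2]; g[2]=.0455
print(g)
for pull,l in[(.025,5),(.044,3)]:
    Rl,_,_=toolR(.16,l)
    print(pull,l);go(g-pull*ex-.006*Rl[:,2],Rl)
p,d=eyes.snapshot("side");cv2.imwrite("pics/s5.png",p[:,:,::-1])
p,d=eyes.snapshot("wrist");cv2.imwrite("pics/w5.png",p[:,:,::-1])
E
```

```text
6.775 [0.4929 0.0142 0.0525] [-0.0155  0.9034 -0.1654  2.2172  2.3331  0.169  -0.7089] [ 3.2789  4.969  -0.5342]
[0.4938 0.0144 0.0455]
0.025 5
[0.4686 0.0103 0.0515] [ 0.409  0.    -0.043] [0.004 0.541 0.008]
0.044 3
[0.4501 0.0073 0.0515] [ 0.719  0.001 -0.088] [0.004 0.875 0.008]
```

View pics/s5.png

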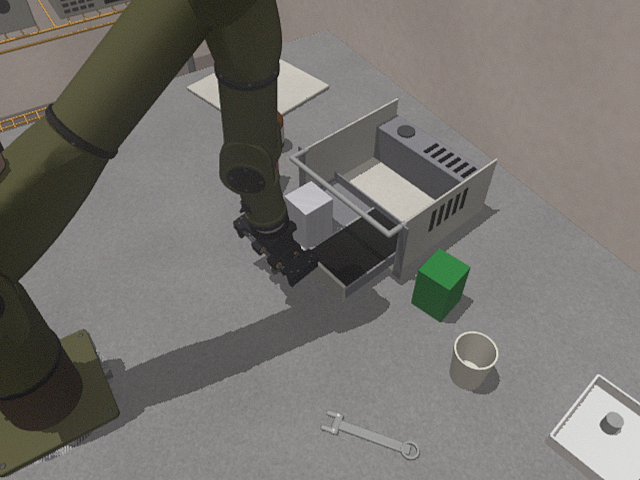

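View pics/w5.png

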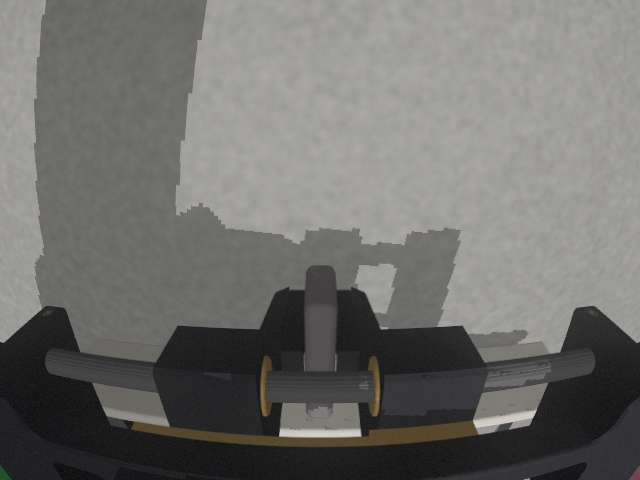

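>>> {"op": "servo_tool", "data": {"deltas": [{"dx": 0.03, "dy": 0, "dz": -0.003, "ax": 0, "ay": 0.2, "az": 0, "hand": 5}, {"dx": 0.09, "dy": 0, "dz": -0.01, "ax": 0, "ay": 0.5, "az": 0, "hand": 5}, {"dx": 0.17, "dy": 0, "dz": -0.02, "ax": 0, "ay": 0.8, "az": 0, "hand": 5}, {"dx": 0.26, "dy": 0, "dz": -0.03, "ax": 0.0, "ay": 1.0, "az": 0.0, "hand": 5}, {"dx": 0.36, "dy": 0.0, "dz": -0.04, "ax": 0.0, "ay": 1.0, "az": 0.0, "hand": 5}, {"dx": 0.46, "dy": 0.0, "dz": -0.055, "ax": 0.0, "ay": 1.0, "az": 0.0, "hand": 5}, {"dx": 0.55, "dy": 0.0, "dz": -0.065, "ax": 0.0, "ay": 1.0, "az": 0.0, "hand": 5}, {"dx": 0.63, "dy": 0.0, "dz": -0.078, "ax": 0.0, "ay": 1.0, "az": 0.0, "hand": 5}, {"dx": 0.69, "dy": 0.0, "dz": -0.085, "ax": 0.0, "ay": 1.0, "az": 0.0, "hand": 5}, {"dx": 0.73, "dy": 0.0, "dz": -0.09, "ax": 0.0, "ay": 1.0, "az": 0.0, "hand": 5}]}}

```text
clock: 8.12
tool_pos: [0.4502, 0.0077, 0.0521]
eef_rot: [-0.08, 0.997, 0.003, 0.021]
contact_force: [6.5, 5.2, 9.5]
opening: 0.133
```

```bash
python3 - <<'E'
from nxt import *
R,ex,ey=toolR(.16,28)
print(s["eef_rot"]); g=s["tool_pos"]+.006*Ro.from_quat(s["eef_rot"]).as_matrix()[:,2]
print((np.array([.620,.0336,0])-g)@ex, s["contact_force"]@ex)
E
```

```text
8.125 [0.4502 0.0077 0.0521] [ 0.0331  0.9011 -0.2421  2.2514  1.7765  0.1887 -0.16  ] [6.4998 5.1762 9.5138]
[-0.0801  0.9966  0.0029  0.0208]
0.17150114292351495 7.241437141382045
```

>>> {"op": "servo_tool", "data": {"deltas": [{"dx": 0.03, "dy": 0, "dz": 0, "ax": 0, "ay": 0, "az": 0, "hand": 5}, {"dx": 0.06, "dy": 0, "dz": 0, "ax": 0, "ay": 0, "az": 0, "hand": 5}, {"dx": 0.09, "dy": 0, "dz": 0, "ax": 0, "ay": 0, "az": 0, "hand": 5}, {"dx": 0.09, "dy": 0, "dz": 0, "ax": 0, "ay": 0, "az": 0, "hand": 5}]}}

```text
clock: 8.62
tool_pos: [0.45, 0.0077, 0.0522]
eef_rot: [-0.08, 0.996, 0.003, 0.025]
contact_force: [13.4, 7.0, 5.9]
opening: 0.132
```

```bash
python3 - <<'E'
from nxt import *
R,ex,ey=toolR(.16,28)
print(s["eef_rot"]); g=s["tool_pos"]+.006*Ro.from_quat(s["eef_rot"]).as_matrix()[:,2]
print((np.array([.620,.0336,0])-g)@ex, s["contact_force"]@ex)
E
```

```text
8.625 [0.45   0.0077 0.0522] [ 0.0556  0.9042 -0.2794  2.2579  1.8069  0.2208 -0.19  ] [13.4407  6.9828  5.8743]
[-0.0802  0.9965  0.0028  0.025 ]
0.17162382525172454 14.381509491144167
```

The force rises with no further motion, so the tray is at its stop. I ease off, open and lift.

>>> {"op": "servo_tool", "data": {"deltas": [{"dx": -0.06, "dy": 0, "dz": 0, "ax": 0, "ay": 0, "az": 0, "hand": 12}, {"dx": -0.08, "dy": 0, "dz": 0, "ax": 0, "ay": 0, "az": 0, "hand": 30}, {"dx": -0.08, "dy": 0, "dz": 0, "ax": 0, "ay": 0, "az": 0, "hand": 50}, {"dx": -0.08, "dy": 0, "dz": 0, "ax": 0, "ay": 0, "az": 0, "hand": 50}, {"dx": -0.08, "dy": 0, "dz": -0.2, "ax": 0, "ay": 0, "az": 0, "hand": 50}, {"dx": -0.08, "dy": 0, "dz": -0.7, "ax": 0, "ay": 0, "az": 0, "hand": 50}, {"dx": -0.08, "dy": 0.2, "dz": -1.4, "ax": 0, "ay": 0, "az": 0, "hand": 40}, {"dx": -0.08, "dy": 0.6, "dz": -2.2, "ax": 0, "ay": 0, "az": 0, "hand": 20}, {"dx": -0.08, "dy": 1.1, "dz": -2.9, "ax": 0, "ay": 0, "az": 0, "hand": 5}, {"dx": -0.08, "dy": 1.5, "dz": -3.3, "ax": 0, "ay": 0, "az": 0, "hand": 0}]}}

```text
clock: 9.88
tool_pos: [0.4248, 0.094, 0.2504]
eef_rot: [-0.079, 0.997, 0.001, 0.018]
contact_force: [2.0, 0.6, -0.6]
opening: 0.134
```

```bash
cat > pic.py <<'E'
import sys
from nxt import *
from plant import eyes
def shot(n,tag):
    m=eyes.camera_model(n); p,d=eyes.snapshot(n)
    np.savez(f"{n}{tag}.npz",p=p,d=d,**{k:m[k] for k in["fx","fy","cx","cy","pose"]})
    cv2.imwrite(f"pics/{n}{tag}.png",p[:,:,::-1])
if __name__=="__main__":
    for n in sys.argv[2:]: shot(n,sys.argv[1])
E
python3 pic.py 6 scene side; python3 - <<'E'
import cv2
a=cv2.imread("pics/scene6.png")[160:360,260:470]; b=cv2.imread("pics/side6.png")[110:310,230:460]
cv2.imwrite("pics/c6a.png",cv2.resize(a,None,fx=3,fy=3,interpolation=cv2.INTER_CUBIC))
cv2.imwrite("pics/c6b.png",cv2.resize(b,None,fx=3,fy=3,interpolation=cv2.INTER_CUBIC))
E
```

```text
9.875 [0.4248 0.094  0.2504] [ 0.1548  0.538  -0.7315  2.1397  0.6282  0.6461  0.7148] [ 2.0023  0.637  -0.6426]
```

View pics/c6a.png

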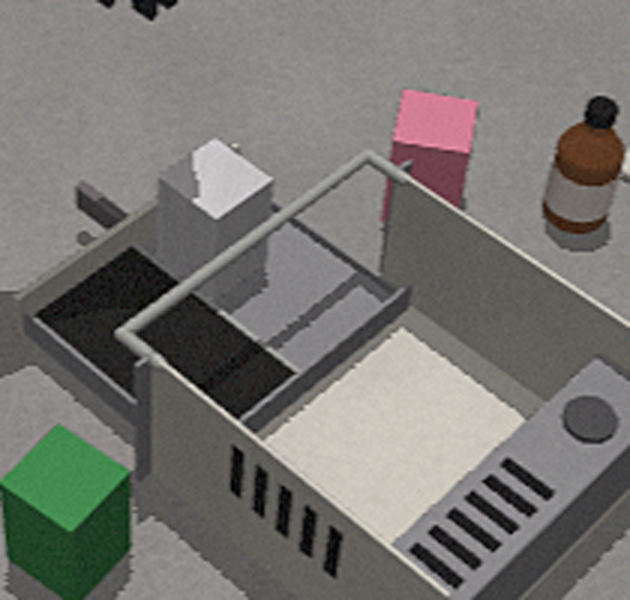

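View pics/c6b.png

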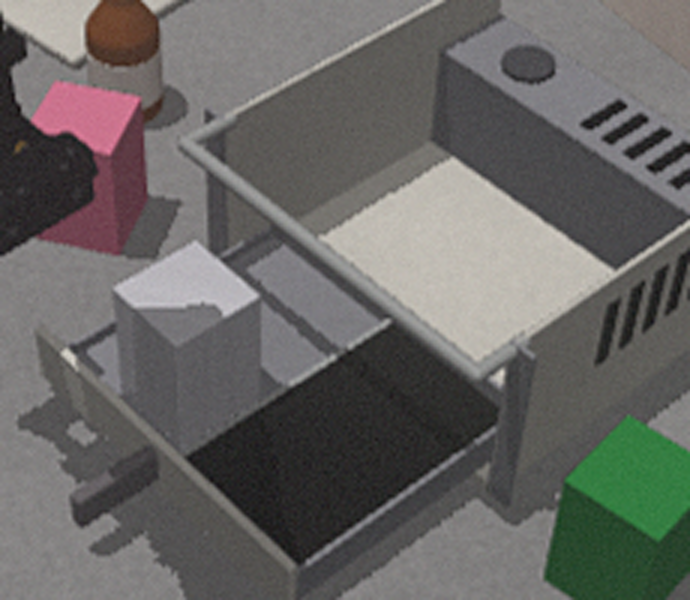

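```bash
python3 - <<'E'
from h import *
np.set_printoptions(precision=4,suppress=True)
S=Cam("side6.npz");C=Cam("scene6.npz")
fs=lambda u,v:(230+u/3,110+v/3); fc=lambda u,v:(260+u/3,160+v/3)
_,ex,ey=toolR(.16,28); g=np.array([.6466,.0375,0]); loc=lambda p:np.array([(p-g)@ex,(p-g)@ey])
for n,z,a,b in[("block",.134,[(195,240),(260,297),(178,343),(114,293)],[(272,182),(215,218),(160,180),(213,140)]),
 ("strip",.036,[(188,458),(390,322)],[(133,247),(300,370)]),
 ("fintip",.060,[(73,495)],[(80,188)]),
 ("panelends",.066,[(40,330),(297,565)],[(22,305),(155,205)])]:
    for nm,f,cam,L in(("side",fs,S,a),("scene",fc,C,b)):
        P=np.array([cam.ray(*f(*p),z) for p in L]); print(n,nm,P.tolist() and P, "loc",np.array([loc(p) for p in P]))
        if n=="block": print("mean",P.mean(0),loc(P.mean(0)))
# pixels depth points of green/pink fixed; strip point bright mask
E
```

```text
block side [[0.5834 0.1053 0.134 ]
 [0.5926 0.0341 0.134 ]
 [0.5242 0.0268 0.134 ]
 [0.5105 0.0896 0.134 ]] loc [[-0.0516  0.077 ]
 [-0.0539  0.0053]
 [-0.1226  0.0089]
 [-0.1261  0.0731]]
mean [0.5527 0.0639 0.134 ] [-0.0885  0.0411]
block scene [[0.5891 0.106  0.134 ]
 [0.5953 0.0388 0.134 ]
 [0.5307 0.0269 0.134 ]
 [0.5166 0.0954 0.134 ]] loc [[-0.0459  0.0768]
 [-0.0504  0.0095]
 [-0.1161  0.008 ]
 [-0.1191  0.0779]]
mean [0.5579 0.0668 0.134 ] [-0.0829  0.043 ]
strip side [[0.5181 0.009  0.036 ]
 [0.712  0.0417 0.036 ]] loc [[-0.1314 -0.0077]
 [ 0.0653 -0.0063]]
strip scene [[0.5083 0.013  0.036 ]
 [0.7105 0.0488 0.036 ]] loc [[-0.1404 -0.0021]
 [ 0.0649  0.0009]]
fintip side [[0.4281 0.0051 0.06  ]] loc [[-0.2209  0.0028]]
fintip scene [[0.4364 0.0028 0.06  ]] loc [[-0.213  -0.0008]]
panelends side [[ 0.4758  0.1458  0.066 ]
 [ 0.5215 -0.1244  0.066 ]] loc [[-0.1514  0.1341]
 [-0.1493 -0.1399]]
panelends scene [[ 0.532  -0.1209  0.066 ]
 [ 0.4995  0.0441  0.066 ]] loc [[-0.1384 -0.1382]
 [-0.1442  0.0299]]
```

```bash
python3 - <<'E'
from h import *
np.set_printoptions(precision=4,suppress=True)
S=Cam("side0.npz");C=Cam("scene6.npz")
_,ex,ey=toolR(.16,28); g=np.array([.6466,.0375,0]); loc=lambda p:np.array([(p-g)@ex,(p-g)@ey])
fc=lambda u,v:(260+u/3,160+v/3)
for p in[(402,90),(480,103),(470,152),(393,140)]: print(loc(C.ray(*fc(*p),.11)))
for cam in(S,):
    h=cv2.cvtColor(cam.p,cv2.COLOR_RGB2HSV); m=((h[...,0]>150)&(h[...,1]>60)).astype(np.uint8)
    v,u=np.nonzero(m); P=np.array([cam.pose[:3,:3]@(cam.d[b,a]*np.array([(a-cam.cx)/cam.fx,-(b-cam.cy)/cam.fy,-1.]))+cam.pose[:3,3] for a,b in zip(u,v) if cam.d[b,a]>0])
    L=np.array([loc(p) for p in P]); k=(P[:,2]>.02)&(P[:,2]<.13)&(abs(L[:,1]-.277)<.1)&(abs(L[:,0])<.1); print(k.sum(),np.percentile(L[k],[1,99],axis=0))
E
```

```text
[-0.0588  0.2749]
[0.0043 0.3138]
[0.039  0.2542]
[-0.0205  0.2157]
1725 [[-0.0605  0.2154]
 [ 0.0334  0.3019]]
```

```bash
cat >> nxt.py <<'E'
_,ex,ey=toolR(.16,0); gd=np.array([.6466,.0375,0]); ez=np.array([0,0,1.])
def W(x,y,z): return gd+x*ex+y*ey+z*ez
def sideR(l):
    l=np.radians(l); z=-np.sin(l)*ey-np.cos(l)*ez; y=np.cos(l)*ey-np.sin(l)*ez; return np.column_stack([np.cross(y,z),y,z])
E
python3 - <<'E'
from nxt import *
go(W(-.0857,.118,.20),sideR(22)); go(W(-.0857,.118,.0746),sideR(22))
E
```

```text
9.975 [0.426  0.0968 0.2512] [ 0.1518  0.537  -0.7332  2.1383  0.6303  0.6431  0.7139] [-0.0153  0.0297 -0.1274]
[0.5432 0.1403 0.2   ] [-2.007  0.396  0.938] [ 3.686  0.397 -0.042]
[0.5432 0.1403 0.0746] [-1.921  0.392  3.027] [ 3.686  0.397 -0.042]
```

>>> {"op": "servo_tool", "data": {"deltas": [{"dx": -0.1, "dy": 0.1, "dz": 0, "ax": 0.2, "ay": 0, "az": 0, "hand": 0}, {"dx": -0.4, "dy": 0.3, "dz": 0, "ax": 0.7, "ay": 0.1, "az": 0, "hand": 0}, {"dx": -0.9, "dy": 0.4, "dz": 0.2, "ax": 1.5, "ay": 0.2, "az": 0, "hand": 0}, {"dx": -1.4, "dy": 0.4, "dz": 0.5, "ax": 2.5, "ay": 0.3, "az": 0, "hand": 0}, {"dx": -1.8, "dy": 0.4, "dz": 0.8, "ax": 3.3, "ay": 0.4, "az": -0.04, "hand": 0}, {"dx": -2.0, "dy": 0.4, "dz": 0.94, "ax": 3.69, "ay": 0.4, "az": -0.04, "hand": 0}, {"dx": -2.0, "dy": 0.4, "dz": 0.94, "ax": 3.69, "ay": 0.4, "az": -0.04, "hand": 0}]}}

```text
clock: 10.85
tool_pos: [0.5415, 0.1362, 0.1946]
eef_rot: [-0.077, 0.978, -0.193, 0.011]
contact_force: [0.5, 0.0, 0.5]
opening: 0.003
```

```bash
python3 - <<'E'
from nxt import *
from pic import shot
go(W(-.0857,.118,.20),sideR(22)); go(W(-.0857,.118,.0746),sideR(22))
shot("side",7);shot("scene",7)
E
```

```text
10.85 [0.5415 0.1362 0.1946] [-0.2447  0.7909 -0.4838  1.7717  0.8138  1.0364  0.5269] [0.4802 0.0283 0.5484]
[0.5432 0.1403 0.2   ] [-0.037  0.024 -0.108] [-0.043 -0.097 -0.004]
[0.5432 0.1403 0.0746] [-0.057  0.816  1.827] [-0.043 -0.097 -0.004]
```

View pics/side7.png

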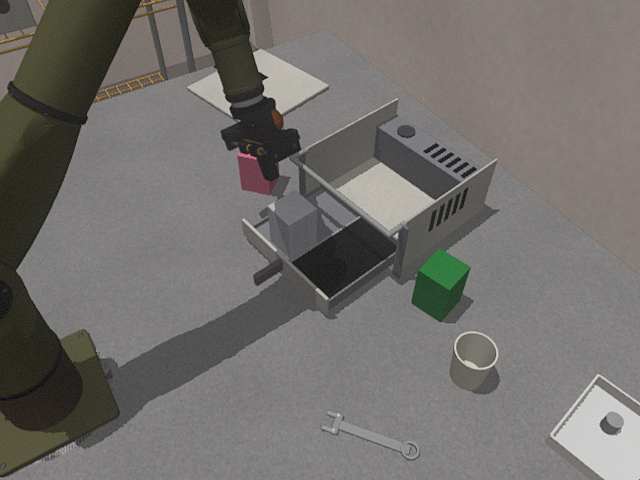

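View pics/scene7.png

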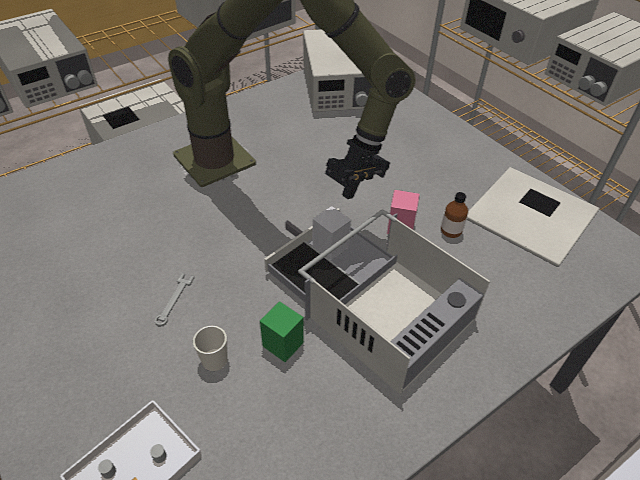

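The gripper is at side (262,150), shut, left of and above the block, with the block still upright. I descend vertically beside its ported face.

>>> {"op": "servo_tool", "data": {"deltas": [{"dx": -0.02, "dy": 0.15, "dz": 0.1, "ax": 0, "ay": -0.05, "az": 0, "hand": 0}, {"dx": -0.04, "dy": 0.3, "dz": 0.5, "ax": 0, "ay": -0.1, "az": 0, "hand": 0}, {"dx": -0.05, "dy": 0.48, "dz": 0.9, "ax": -0.04, "ay": -0.1, "az": 0, "hand": 0}, {"dx": -0.06, "dy": 0.66, "dz": 1.3, "ax": -0.04, "ay": -0.1, "az": 0, "hand": 0}, {"dx": -0.06, "dy": 0.78, "dz": 1.6, "ax": -0.04, "ay": -0.1, "az": 0, "hand": 0}, {"dx": -0.06, "dy": 0.86, "dz": 1.8, "ax": -0.04, "ay": -0.1, "az": 0, "hand": 0}, {"dx": -0.06, "dy": 0.86, "dz": 1.83, "ax": -0.04, "ay": -0.1, "az": 0, "hand": 0}, {"dx": -0.06, "dy": 0.86, "dz": 1.83, "ax": -0.04, "ay": -0.1, "az": 0, "hand": 0}]}}

```text
clock: 11.95
tool_pos: [0.5442, 0.1432, 0.0756]
eef_rot: [-0.078, 0.979, -0.189, 0.017]
contact_force: [-0.4, -0.1, -0.3]
opening: 0.003
```

```bash
python3 - <<'E'
from nxt import *
from pic import shot
z=s["tool_pos"][2]; print(s["tool_pos"]-gd, (s["tool_pos"]-gd)@ex,(s["tool_pos"]-gd)@ey)
go(W(-.0857,.104,.0746),sideR(22)); go(W(-.0857,.094,.0746),sideR(22))
shot("side",8);shot("scene",8);shot("wrist",8)
a=cv2.imread("pics/scene8.png")[160:360,260:470]; b=cv2.imread("pics/side8.png")[110:310,190:420]
cv2.imwrite("pics/c8.png",np.hstack([cv2.resize(a,(400,381)),cv2.resize(b,(400,348),interpolation=cv2.INTER_CUBIC)[:,:] if 0 else cv2.resize(b,(400,381))]))
E
```

```text
11.95 [0.5442 0.1432 0.0756] [-0.3022  0.9712 -0.3987  1.8133  0.9823  0.855   0.3322] [-0.3612 -0.1042 -0.2696]
[-0.1024  0.1057  0.0756] -0.08422935948306007 0.12066661845938804
[0.5454 0.1265 0.0746] [ 0.024 -0.252  0.119] [ 0.012  0.035 -0.021]
[0.547  0.1166 0.0746] [ 0.024 -0.406  0.181] [ 0.012  0.035 -0.021]
```

View pics/c8.png

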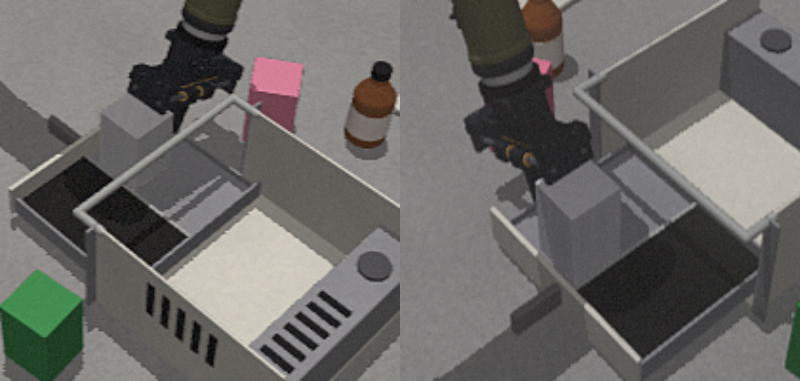

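View pics/wrist8.png

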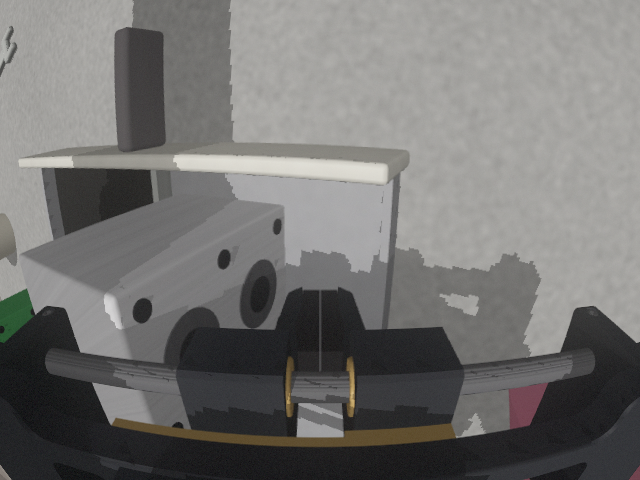

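Wrist view: the ported face, with ports at (262,290) and (190,345), is next to the shut fingers at (320,320). Now I push it gently and low, towards the strip.

>>> {"op": "servo_tool", "data": {"deltas": [{"dx": 0.02, "dy": -0.06, "dz": 0.024, "ax": 0, "ay": 0, "az": 0, "hand": 0}, {"dx": 0.02, "dy": -0.13, "dz": 0.052, "ax": 0, "ay": 0, "az": 0, "hand": 0}, {"dx": 0.02, "dy": -0.2, "dz": 0.08, "ax": 0, "ay": 0, "az": 0, "hand": 0}, {"dx": 0.02, "dy": -0.25, "dz": 0.1, "ax": 0, "ay": 0, "az": 0, "hand": 0}, {"dx": 0.02, "dy": -0.29, "dz": 0.116, "ax": 0, "ay": 0, "az": 0, "hand": 0}]}}

```text
clock: 12.72
tool_pos: [0.5458, 0.1242, 0.0751]
eef_rot: [-0.078, 0.979, -0.19, 0.017]
contact_force: [-0.4, -0.2, 0.3]
opening: 0.003
```

>>> {"op": "servo_tool", "data": {"deltas": [{"dx": 0, "dy": -0.04, "dz": 0.016, "ax": 0, "ay": 0, "az": 0, "hand": 0}, {"dx": 0, "dy": -0.08, "dz": 0.032, "ax": 0, "ay": 0, "az": 0, "hand": 0}]}}

```text
clock: 12.98
tool_pos: [0.5461, 0.1229, 0.0751]
eef_rot: [-0.079, 0.979, -0.186, 0.017]
contact_force: [-2.6, 7.6, 3.6]
opening: 0.007
```

>>> {"op": "servo_tool", "data": {"deltas": [{"dx": 0, "dy": -0.04, "dz": 0.016, "ax": 0, "ay": 0, "az": 0, "hand": 0}, {"dx": 0, "dy": -0.06, "dz": 0.024, "ax": 0, "ay": 0, "az": 0, "hand": 0}]}}

```text
clock: 13.22
tool_pos: [0.547, 0.1191, 0.0752]
eef_rot: [-0.079, 0.979, -0.186, 0.017]
contact_force: [-1.9, 6.1, 1.6]
opening: 0.009
```

```bash
python3 - <<'E'
from nxt import *
from pic import shot
print((s["tool_pos"]-gd)@ex,(s["tool_pos"]-gd)@ey)
shot("side",9);shot("scene",9);shot("wrist",9)
a=cv2.imread("pics/scene9.png")[160:360,260:470]; b=cv2.imread("pics/side9.png")[110:310,190:420]
cv2.imwrite("pics/c9.png",np.hstack([cv2.resize(a,(400,381)),cv2.resize(b,(400,381))]))
E
```

```text
13.225 [0.547  0.1191 0.0752] [-0.2643  0.9638 -0.3896  1.8395  1.0088  0.8255  0.3436] [-1.9185  6.1118  1.6334]
-0.0852930190663553 0.0964630857865455
```

View pics/c9.png

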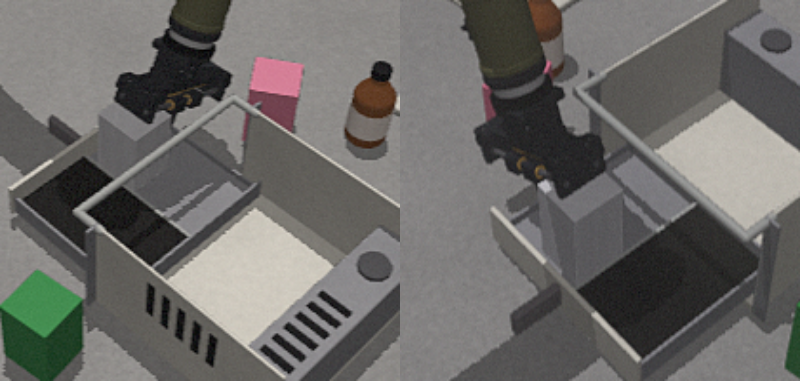

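View pics/wrist9.png

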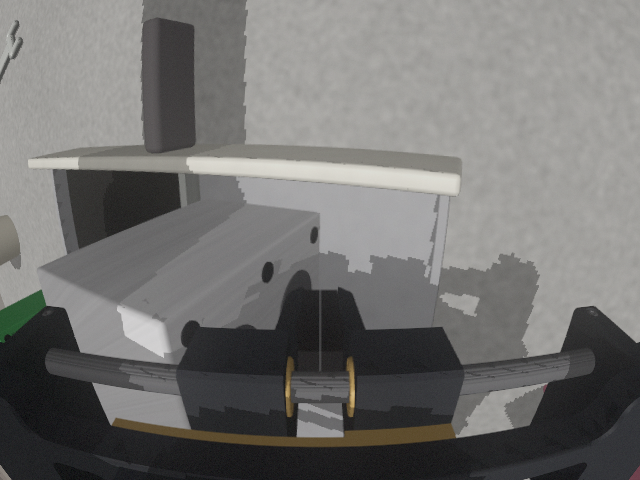

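>>> {"op": "servo_tool", "data": {"deltas": [{"dx": 0, "dy": -0.03, "dz": 0.012, "ax": 0, "ay": 0, "az": 0, "hand": 0}, {"dx": 0, "dy": -0.06, "dz": 0.024, "ax": 0, "ay": 0, "az": 0, "hand": 0}]}}

```text
clock: 13.62
tool_pos: [0.5476, 0.116, 0.0752]
eef_rot: [-0.079, 0.979, -0.186, 0.018]
contact_force: [-3.1, 8.9, 3.8]
opening: 0.007
```

>>> {"op": "servo_tool", "data": {"deltas": [{"dx": 0, "dy": -0.02, "dz": 0.008, "ax": 0, "ay": 0, "az": 0, "hand": 0}, {"dx": 0, "dy": -0.04, "dz": 0.016, "ax": 0, "ay": 0, "az": 0, "hand": 0}]}}

```text
clock: 13.88
tool_pos: [0.5477, 0.1159, 0.0752]
eef_rot: [-0.08, 0.98, -0.184, 0.018]
contact_force: [-3.6, 11.8, 6.1]
opening: 0.003
```

```bash
python3 - <<'E'
from nxt import *
from pic import shot
print((s["tool_pos"]-gd)@ex,(s["tool_pos"]-gd)@ey)
shot("side",10);shot("scene",10)
a=cv2.imread("pics/scene10.png")[180:300,280:410]; b=cv2.imread("pics/side10.png")[170:290,250:380]
cv2.imwrite("pics/c10.png",np.hstack([cv2.resize(a,(400,369),interpolation=cv2.INTER_CUBIC),cv2.resize(b,(400,369),interpolation=cv2.INTER_CUBIC)]))
E
```

```text
13.875 [0.5477 0.1159 0.0752] [-0.256   0.9619 -0.3902  1.8439  1.0136  0.8181  0.3473] [-3.5603 11.765   6.1178]
-0.0851879702848676 0.09315255868001177
```

View pics/c10.png

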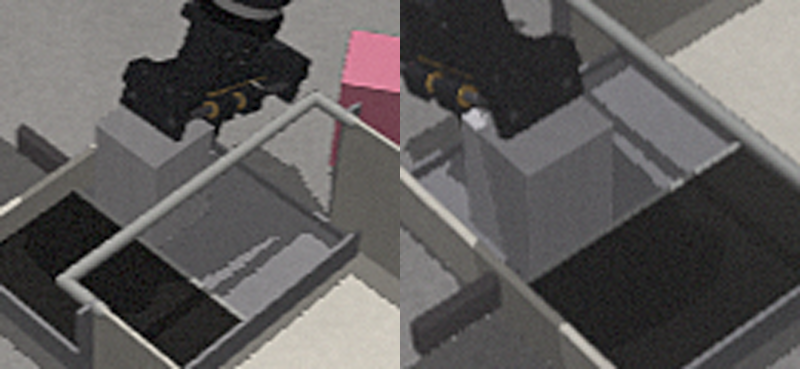

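The force now rises to 12 N with no motion, so the foot is against the strip; in the side view the block's lower edge meets it. I back off, rise, and then push near the top.

```bash
python3 - <<'E'
from nxt import *
R=Ro.from_quat(s["eef_rot"]).as_matrix()
y=(s["tool_pos"]-gd)@ey; x=-.0855
for a,z in[(.015,.0752),(.015,.139),(0,.139),(-.02,.139),(-.05,.139),(-.06,.139)]: print(a);go(W(x,y+a,z),sideR(22))
E
```

```text
13.975 [0.5476 0.1159 0.0752] [-0.256   0.9619 -0.3902  1.844   1.0136  0.8182  0.3473] [-3.4795 10.3563  4.2087]
0.015
[0.545  0.1307 0.0752] [ 0.003  0.233 -0.091] [0.117 0.062 0.018]
0.015
[0.545  0.1307 0.139 ] [-0.002 -0.153 -1.081] [0.117 0.062 0.018]
0
[0.5473 0.1158 0.139 ] [-0.001 -0.386 -0.991] [0.117 0.062 0.018]
-0.02
[0.5505 0.0961 0.139 ] [-0.    -0.697 -0.869] [0.117 0.062 0.018]
-0.05
[0.5553 0.0665 0.139 ] [ 0.002 -1.163 -0.688] [0.117 0.062 0.018]
-0.06
[0.5569 0.0566 0.139 ] [ 0.003 -1.318 -0.627] [0.117 0.062 0.018]
```

>>> {"op": "servo_tool", "data": {"deltas": [{"dx": 0, "dy": 0.1, "dz": -0.04, "ax": 0, "ay": 0, "az": 0, "hand": 0}, {"dx": 0, "dy": 0.3, "dz": -0.12, "ax": 0, "ay": 0, "az": 0, "hand": 0}, {"dx": 0, "dy": 0.22, "dz": -0.35, "ax": 0, "ay": 0, "az": 0, "hand": 0}, {"dx": 0, "dy": 0.05, "dz": -0.75, "ax": 0, "ay": 0, "az": 0, "hand": 0}, {"dx": 0, "dy": -0.1, "dz": -1.08, "ax": 0, "ay": 0.06, "az": 0.02, "hand": 0}, {"dx": 0, "dy": -0.1, "dz": -1.12, "ax": 0, "ay": 0.06, "az": 0.02, "hand": 0}]}}

```text
clock: 14.72
tool_pos: [0.5459, 0.1281, 0.1416]
eef_rot: [-0.075, 0.979, -0.19, 0.015]
contact_force: [0.4, 0.0, -0.1]
opening: 0.008
```

```bash
python3 - <<'E'
from nxt import *
from pic import shot
print((s["tool_pos"]-gd)@ex,(s["tool_pos"]-gd)@ey)
for a in (.093,.073,.053,.033): print(a);go(W(-.0855,a,.139),sideR(22))
shot("side",11);shot("scene",11)
a=cv2.imread("pics/scene11.png")[180:300,280:410]; b=cv2.imread("pics/side11.png")[170:290,250:380]
cv2.imwrite("pics/c11.png",np.hstack([cv2.resize(a,(400,369),interpolation=cv2.INTER_CUBIC),cv2.resize(b,(400,369),interpolation=cv2.INTER_CUBIC)]))
E
```

```text
14.725 [0.5459 0.1281 0.1416] [-0.2512  0.8643 -0.4431  1.8087  0.896   0.9362  0.4456] [ 0.4224  0.0374 -0.0802]
-0.08501993607133641 0.10548770940990934
0.093
[0.5474 0.1157 0.139 ] [ 0.007 -0.177  0.118] [ 0.011 -0.008 -0.059]
0.073
[0.5506 0.0959 0.139 ] [ 0.005 -0.486  0.243] [ 0.011 -0.008 -0.059]
0.053
[0.5537 0.0762 0.139 ] [ 0.003 -0.795  0.367] [ 0.011 -0.008 -0.059]
0.033
[0.5569 0.0565 0.139 ] [ 0.001 -1.104  0.492] [ 0.011 -0.008 -0.059]
```

View pics/c11.png

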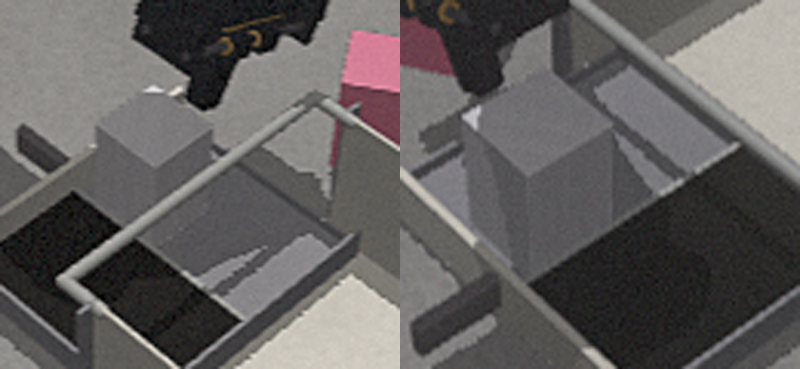

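The block stands unaided against the strip, and the finger is beside its top edge. I push slowly near the top.

>>> {"op": "servo_tool", "data": {"deltas": [{"dx": 0, "dy": -0.08, "dz": 0.06, "ax": 0, "ay": 0, "az": -0.03, "hand": 0}, {"dx": 0, "dy": -0.16, "dz": 0.11, "ax": 0, "ay": 0, "az": -0.05, "hand": 0}, {"dx": 0, "dy": -0.22, "dz": 0.135, "ax": 0, "ay": 0, "az": -0.05, "hand": 0}, {"dx": 0, "dy": -0.28, "dz": 0.16, "ax": 0, "ay": 0, "az": -0.05, "hand": 0}, {"dx": 0, "dy": -0.34, "dz": 0.185, "ax": 0, "ay": 0, "az": -0.05, "hand": 0}, {"dx": 0, "dy": -0.4, "dz": 0.21, "ax": 0, "ay": 0, "az": -0.05, "hand": 0}, {"dx": 0, "dy": -0.46, "dz": 0.233, "ax": 0, "ay": 0, "az": -0.05, "hand": 0}, {"dx": 0, "dy": -0.5, "dz": 0.25, "ax": 0, "ay": 0, "az": -0.05, "hand": 0}]}}

```text
clock: 15.82
tool_pos: [0.5509, 0.1006, 0.138]
eef_rot: [-0.081, 0.979, -0.186, 0.016]
contact_force: [-2.3, 9.2, 10.6]
opening: 0.004
```

```bash
python3 - <<'E'
from nxt import *
from pic import shot
print((s["tool_pos"]-gd)@ex,(s["tool_pos"]-gd)@ey)
for a in (.053,.033,.025): print(a);go(W(-.0855,a,.139),sideR(22))
shot("side",12);shot("scene",12)
a=cv2.imread("pics/scene12.png")[180:300,280:410]; b=cv2.imread("pics/side12.png")[170:290,250:380]
cv2.imwrite("pics/c12.png",np.hstack([cv2.resize(a,(400,369),interpolation=cv2.INTER_CUBIC),cv2.resize(b,(400,369),interpolation=cv2.INTER_CUBIC)]))
E
```

```text
15.825 [0.5509 0.1006 0.138 ] [-0.203   0.8614 -0.4372  1.8331  0.9257  0.9015  0.4717] [-2.2609  9.1652 10.6092]
-0.08444330013498076 0.07756122010882055
0.053
[0.5537 0.0762 0.139 ] [ 0.019 -0.387  0.135] [0.088 0.023 0.035]
0.033
[0.5569 0.0565 0.139 ] [ 0.021 -0.697  0.257] [0.088 0.023 0.035]
0.025
[0.5582 0.0486 0.139 ] [ 0.021 -0.821  0.305] [0.088 0.023 0.035]
```

View pics/c12.png

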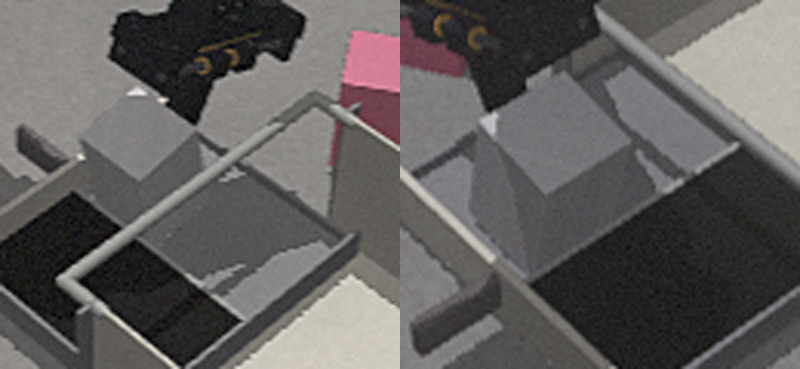

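The block is tipping about the strip, by about 10°. Friction on the rising face drags the finger up, so I follow the arc, raising the tool while pushing.

>>> {"op": "servo_tool", "data": {"deltas": [{"dx": 0, "dy": -0.05, "dz": -0.02, "ax": 0, "ay": 0, "az": 0, "hand": 0}, {"dx": 0, "dy": -0.12, "dz": -0.04, "ax": 0, "ay": 0, "az": 0, "hand": 0}, {"dx": 0.01, "dy": -0.19, "dz": -0.045, "ax": 0.0, "ay": 0, "az": 0, "hand": 0}, {"dx": 0.01, "dy": -0.26, "dz": -0.045, "ax": 0.0, "ay": 0, "az": 0, "hand": 0}, {"dx": 0.01, "dy": -0.32, "dz": -0.034, "ax": 0.0, "ay": 0, "az": 0, "hand": 0}, {"dx": 0.01, "dy": -0.4, "dz": -0.025, "ax": 0, "ay": 0, "az": 0, "hand": 0}, {"dx": 0.01, "dy": -0.48, "dz": -0.012, "ax": 0, "ay": 0, "az": 0, "hand": 0}]}}

```text
clock: 16.8
tool_pos: [0.5547, 0.07, 0.1495]
eef_rot: [-0.079, 0.979, -0.189, 0.015]
contact_force: [-0.3, 3.5, 9.4]
opening: 0.004
```

```bash
python3 - <<'E'
from nxt import *
from pic import shot
print((s["tool_pos"]-gd)@ex,(s["tool_pos"]-gd)@ey)
shot("side",13);shot("scene",13)
a=cv2.imread("pics/scene13.png")[180:300,280:410]; b=cv2.imread("pics/side13.png")[170:290,250:380]
cv2.imwrite("pics/c13.png",np.hstack([cv2.resize(a,(400,369),interpolation=cv2.INTER_CUBIC),cv2.resize(b,(400,369),interpolation=cv2.INTER_CUBIC)]))
E
```

```text
16.8 [0.5547 0.07   0.1495] [-0.155   0.838  -0.4328  1.8463  0.9302  0.9002  0.5142] [-0.2878  3.4876  9.3949]
-0.08554511166961837 0.04674082332177397
```

View pics/c13.png

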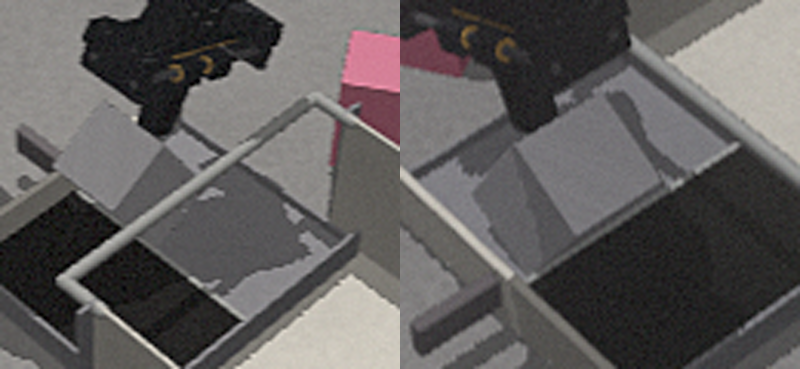

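It is now tipped about 30°, with the foot still hooked at the strip. I continue past the balance point.

>>> {"op": "servo_tool", "data": {"deltas": [{"dx": 0, "dy": -0.07, "dz": 0, "ax": 0, "ay": 0, "az": 0, "hand": 0}, {"dx": 0, "dy": -0.14, "dz": 0.01, "ax": 0, "ay": 0, "az": 0, "hand": 0}, {"dx": 0, "dy": -0.21, "dz": 0.02, "ax": 0.0, "ay": 0, "az": 0, "hand": 0}, {"dx": 0, "dy": -0.28, "dz": 0.03, "ax": 0.0, "ay": 0, "az": 0, "hand": 0}, {"dx": 0, "dy": -0.33, "dz": 0.035, "ax": 0.0, "ay": 0, "az": 0, "hand": 0}]}}

```text
clock: 17.52
tool_pos: [0.5566, 0.0496, 0.1539]
eef_rot: [-0.079, 0.979, -0.19, 0.013]
contact_force: [-0.0, -0.4, -0.3]
opening: 0.007
```

```bash
python3 - <<'E'
from nxt import *
from pic import shot
print((s["tool_pos"]-gd)@ex,(s["tool_pos"]-gd)@ey)
shot("side",14);shot("scene",14)
a=cv2.imread("pics/scene14.png")[180:300,280:410]; b=cv2.imread("pics/side14.png")[170:290,250:380]
cv2.imwrite("pics/c14.png",np.hstack([cv2.resize(a,(400,369),interpolation=cv2.INTER_CUBIC),cv2.resize(b,(400,369),interpolation=cv2.INTER_CUBIC)]))
E
```

```text
17.525 [0.5566 0.0496 0.1539] [-0.1213  0.8276 -0.4294  1.8542  0.9347  0.8942  0.5434] [-0.009  -0.4202 -0.2608]
-0.0869012933512255 0.026267713746318908
```

View pics/c14.png

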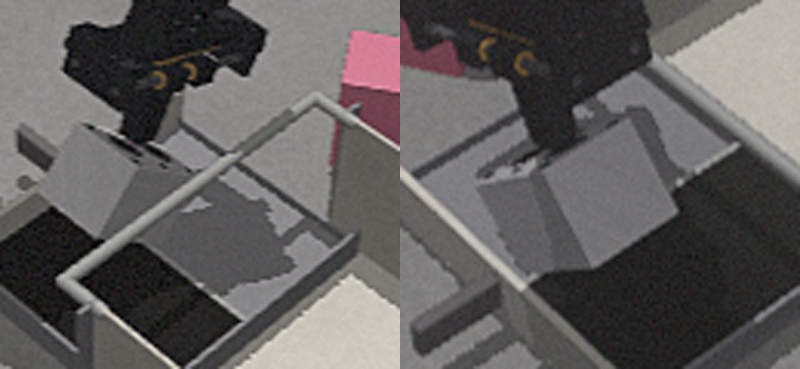

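The block has passed balance and is falling towards the pad, with no load on the finger. I lift clear and look.

>>> {"op": "servo_tool", "data": {"deltas": [{"dx": 0, "dy": 0.02, "dz": -0.05, "ax": 0, "ay": 0, "az": 0, "hand": 0}, {"dx": 0, "dy": 0.1, "dz": -0.25, "ax": 0, "ay": 0, "az": 0, "hand": 0}, {"dx": 0, "dy": 0.3, "dz": -0.7, "ax": 0, "ay": 0, "az": 0, "hand": 0}, {"dx": 0, "dy": 0.8, "dz": -1.4, "ax": 0, "ay": 0, "az": 0, "hand": 0}, {"dx": 0, "dy": 1.4, "dz": -2.1, "ax": 0, "ay": 0, "az": 0, "hand": 0}, {"dx": 0, "dy": 1.9, "dz": -2.5, "ax": 0, "ay": 0, "az": 0, "hand": 0}, {"dx": 0, "dy": 2.1, "dz": -2.6, "ax": 0, "ay": 0, "az": 0, "hand": 0}]}}

```text
clock: 18.5
tool_pos: [0.5284, 0.2272, 0.2528]
eef_rot: [-0.081, 0.979, -0.188, 0.015]
contact_force: [0.0, -0.1, -0.2]
opening: 0.008
```

```bash
python3 - <<'E'
from nxt import *
from pic import shot
shot("side",15);shot("scene",15)
a=cv2.imread("pics/scene15.png")[160:360,260:470]; b=cv2.imread("pics/side15.png")[110:310,230:460]
cv2.imwrite("pics/c15a.png",cv2.resize(a,None,fx=3,fy=3,interpolation=cv2.INTER_CUBIC)); cv2.imwrite("pics/c15b.png",cv2.resize(b,None,fx=3,fy=3,interpolation=cv2.INTER_CUBIC))
E
```

```text
18.5 [0.5284 0.2272 0.2528] [-0.3678  0.7498 -0.5281  1.6302  0.7035  1.2039  0.5376] [ 0.0024 -0.0663 -0.221 ]
```

View pics/c15a.png

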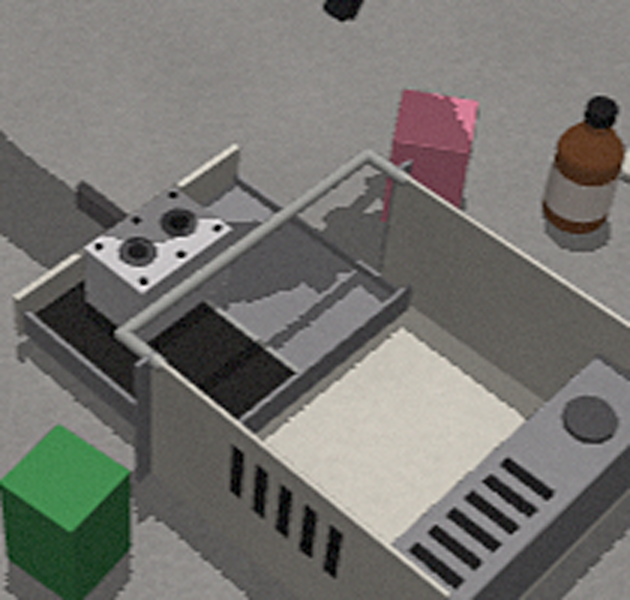

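View pics/c15b.png

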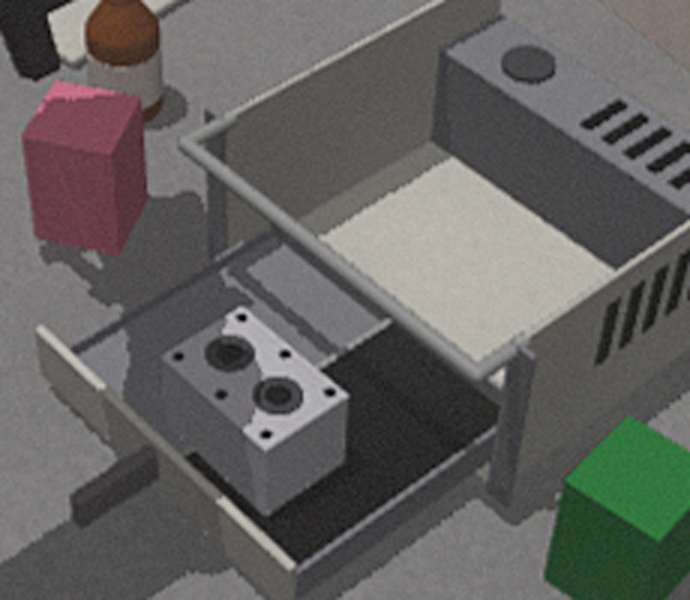

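The block lies on the pad with its ports up: scene crop (138,250) and (179,221), side crop (230,352) and (278,396). The panel is at the same pixels as before. I check that the top face is level, the overhang and the tray's position.

```bash
python3 - <<'E'
from h import *
np.set_printoptions(precision=4,suppress=True)
S=Cam("side15.npz");C=Cam("scene15.npz")
_,ex,ey=toolR(.16,0); g=np.array([.6466,.0375,0]); loc=lambda p:np.array([(p-g)@ex,(p-g)@ey,p[2]])
fs=lambda u,v:(230+u/3,110+v/3); fc=lambda u,v:(260+u/3,160+v/3)
for nm,cam,f,poly in(("side",S,fs,[(240,307),(349,395),(265,450),(163,358)]),("scene",C,fc,[(173,188),(232,232),(143,292),(87,248)])):
    q=np.array([f(*p) for p in poly]); m=np.zeros((480,640),np.uint8); cv2.fillConvexPoly(m,q.astype(np.int32),1); m=cv2.erode(m,np.ones((5,5)))
    v,u=np.nonzero(m); P=np.array([loc(cam.dep(a,b)) for a,b in zip(u,v)]); A=np.c_[P[:,:2],np.ones(len(P))]
    for _ in range(3):
        c=np.linalg.lstsq(A,P[:,2],rcond=None)[0]; k=abs(A@c-P[:,2])<.004; A,P=A[k],P[k]
    print(nm,len(P),"slopes deg",np.degrees(np.arctan(c[:2])),"z med",np.median(P[:,2]),"corners",np.array([loc(cam.ray(*t,.108))[:2] for t in q]))
print("panel",loc(S.ray(*fs(40,330),.066)),loc(S.ray(*fs(297,565),.066)))
E
```

```text
side 1085 slopes deg [0.0132 0.047 ] z med 0.10801127944986766 corners [[-0.054   0.0262]
 [-0.0523 -0.0825]
 [-0.1251 -0.0812]
 [-0.1244  0.024 ]]
scene 555 slopes deg [0.5596 0.1803] z med 0.10817811870974503 corners [[-0.1192  0.0276]
 [-0.045   0.0264]
 [-0.0494 -0.0778]
 [-0.1193 -0.0772]]
panel [-0.1514  0.1341  0.066 ] [-0.1493 -0.1399  0.066 ]
```

View pics/scene15.png

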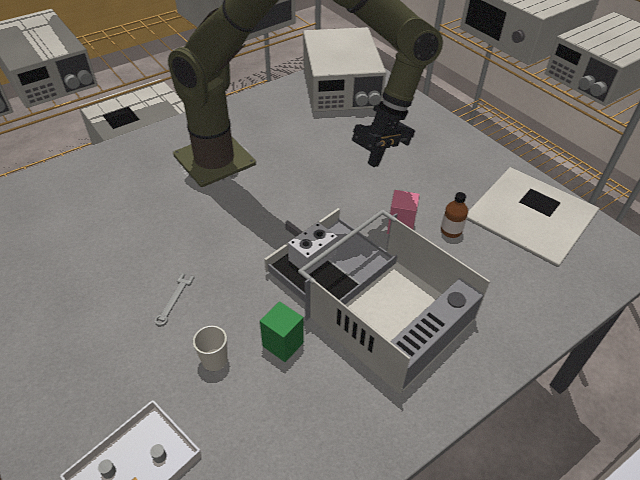

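The block lies level (top at 0.108 m, slopes under 0.6°) and the tray is still at its stop. But it kicked back while falling: its +y end overhangs the strip by about 29 mm instead of 12. I nudge it by about 17 mm onto the pad, pushing low on the end with the shut fingers.

```bash
python3 - <<'E'
from nxt import *
for y,z in((.085,.16),(.075,.078),(.055,.078),(.036,.078)): print(y,z);go(W(-.086,y,z),sideR(22))
E
```

```text
18.6 [0.5286 0.2246 0.2515] [-0.3658  0.7512 -0.5258  1.6324  0.7044  1.2032  0.5379] [ 0.1826 -0.6521 -0.2834]
0.085 0.16
[0.5482 0.1077 0.16  ] [-0.011 -1.264  2.152] [ 0.017 -0.024  0.036]
0.075 0.078
[0.5497 0.0978 0.078 ] [-0.016 -0.909  3.482] [ 0.017 -0.024  0.036]
0.055 0.078
[0.5529 0.0781 0.078 ] [-0.015 -1.218  3.607] [ 0.017 -0.024  0.036]
0.036 0.078
[0.556  0.0593 0.078 ] [-0.014 -1.512  3.725] [ 0.017 -0.024  0.036]
```

>>> {"op": "servo_tool", "data": {"deltas": [{"dx": 0, "dy": -0.2, "dz": 0.3, "ax": 0, "ay": 0, "az": 0, "hand": 0}, {"dx": 0, "dy": -0.6, "dz": 0.9, "ax": 0, "ay": 0, "az": 0, "hand": 0}, {"dx": 0, "dy": -1.0, "dz": 1.6, "ax": 0, "ay": 0, "az": 0, "hand": 0}, {"dx": 0, "dy": -1.15, "dz": 2.2, "ax": 0, "ay": 0, "az": 0.03, "hand": 0}, {"dx": 0, "dy": -1.05, "dz": 2.7, "ax": 0, "ay": 0, "az": 0.03, "hand": 0}, {"dx": -0.01, "dy": -0.95, "dz": 3.1, "ax": 0, "ay": 0, "az": 0.03, "hand": 0}, {"dx": -0.015, "dy": -0.91, "dz": 3.4, "ax": 0, "ay": 0, "az": 0.03, "hand": 0}, {"dx": -0.015, "dy": -0.91, "dz": 3.48, "ax": 0, "ay": 0, "az": 0.03, "hand": 0}, {"dx": -0.015, "dy": -0.91, "dz": 3.48, "ax": 0, "ay": 0, "az": 0.03, "hand": 0}]}}

```text
clock: 19.73
tool_pos: [0.5501, 0.0958, 0.0785]
eef_rot: [-0.077, 0.979, -0.19, 0.014]
contact_force: [0.3, -0.1, 0.8]
opening: 0.003
```

```bash
python3 - <<'E'
from nxt import *
from pic import shot
print((s["tool_pos"]-gd)@ex,(s["tool_pos"]-gd)@ey)
for y,z in((.055,.078),(.036,.078)): print(y,z);go(W(-.086,y,z),sideR(22))
shot("side",16);shot("scene",16)
a=cv2.imread("pics/scene16.png")[180:300,280:410]; b=cv2.imread("pics/side16.png")[170:290,250:380]
cv2.imwrite("pics/c16.png",np.hstack([cv2.resize(a,(400,369),interpolation=cv2.INTER_CUBIC),cv2.resize(b,(400,369),interpolation=cv2.INTER_CUBIC)]))
E
```

```text
19.725 [0.5501 0.0958 0.0785] [-0.2331  0.9556 -0.3777  1.8492  1.0113  0.8191  0.372 ] [ 0.2982 -0.0571  0.8341]
-0.08599715460007144 0.07292575011419923
0.055 0.078
[0.5529 0.0781 0.078 ] [-0.001 -0.274  0.119] [ 0.007 -0.034 -0.022]
0.036 0.078
[0.556  0.0593 0.078 ] [-0.002 -0.568  0.237] [ 0.007 -0.034 -0.022]
```

View pics/c16.png

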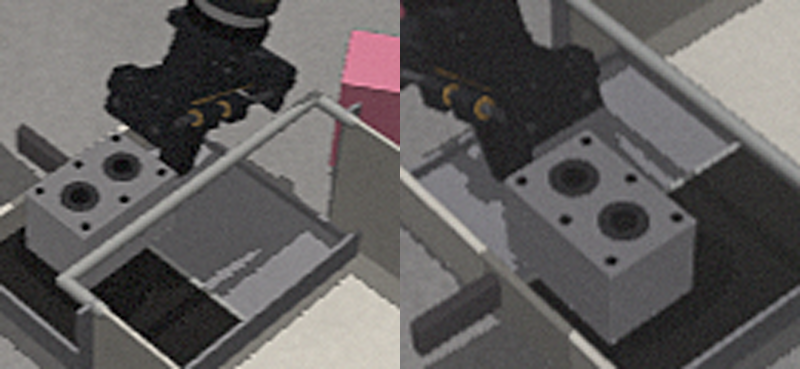

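The finger stands beside the block's +y end. I push slowly to -y.

>>> {"op": "servo_tool", "data": {"deltas": [{"dx": 0, "dy": -0.1, "dz": 0.042, "ax": 0, "ay": 0, "az": 0, "hand": 0}, {"dx": 0, "dy": -0.2, "dz": 0.085, "ax": 0, "ay": 0, "az": 0, "hand": 0}, {"dx": 0, "dy": -0.27, "dz": 0.117, "ax": 0, "ay": 0, "az": 0, "hand": 0}, {"dx": 0, "dy": -0.33, "dz": 0.14, "ax": 0, "ay": 0, "az": 0, "hand": 0}, {"dx": 0, "dy": -0.39, "dz": 0.165, "ax": 0, "ay": 0, "az": 0, "hand": 0}, {"dx": 0, "dy": -0.44, "dz": 0.185, "ax": 0, "ay": 0, "az": 0, "hand": 0}]}}

```text
clock: 20.58
tool_pos: [0.5542, 0.0721, 0.0779]
eef_rot: [-0.079, 0.979, -0.186, 0.014]
contact_force: [-1.7, 7.5, 4.4]
opening: 0.006
```

>>> {"op": "servo_tool", "data": {"deltas": [{"dx": 0, "dy": -0.04, "dz": 0.016, "ax": 0, "ay": 0, "az": 0, "hand": 0}, {"dx": 0, "dy": -0.09, "dz": 0.036, "ax": 0, "ay": 0, "az": 0, "hand": 0}, {"dx": 0, "dy": -0.09, "dz": 0.036, "ax": 0, "ay": 0, "az": 0, "hand": 0}]}}

```text
clock: 20.95
tool_pos: [0.5557, 0.0657, 0.0779]
eef_rot: [-0.078, 0.979, -0.187, 0.015]
contact_force: [0.2, 5.9, 1.7]
opening: 0.008
```

```bash
python3 - <<'E'
from nxt import *
from pic import shot
print((s["tool_pos"]-gd)@ex,(s["tool_pos"]-gd)@ey)
for y,z in((.042,.078),(.036,.078)): print(y,z);go(W(-.086,y,z),sideR(22))
shot("side",17);shot("scene",17)
a=cv2.imread("pics/scene17.png")[180:300,280:410]; b=cv2.imread("pics/side17.png")[170:290,250:380]
cv2.imwrite("pics/c17.png",np.hstack([cv2.resize(a,(400,369),interpolation=cv2.INTER_CUBIC),cv2.resize(b,(400,369),interpolation=cv2.INTER_CUBIC)]))
E
```

```text
20.95 [0.5557 0.0657 0.0779] [-0.1836  0.9498 -0.3662  1.8681  1.0424  0.7884  0.3956] [0.1971 5.8723 1.7323]
-0.08523892314965956 0.04235364665195889
0.042 0.078
[0.555  0.0653 0.078 ] [ 0.013 -0.006  0.001] [ 0.066 -0.004 -0.   ]
0.036 0.078
[0.556  0.0593 0.078 ] [ 0.013 -0.099  0.037] [ 0.066 -0.004 -0.   ]
```

View pics/c17.png

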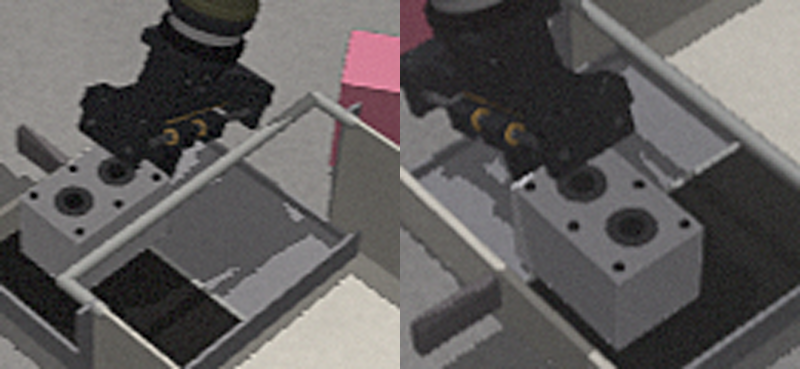

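>>> {"op": "servo_tool", "data": {"deltas": [{"dx": 0, "dy": -0.04, "dz": 0.016, "ax": 0, "ay": 0, "az": 0, "hand": 0}, {"dx": 0, "dy": -0.09, "dz": 0.036, "ax": 0, "ay": 0, "az": 0, "hand": 0}, {"dx": 0, "dy": -0.13, "dz": 0.052, "ax": 0, "ay": 0, "az": 0, "hand": 0}, {"dx": 0, "dy": -0.13, "dz": 0.052, "ax": 0, "ay": 0, "az": 0, "hand": 0}]}}

```text
clock: 21.55
tool_pos: [0.5571, 0.0575, 0.0779]
eef_rot: [-0.079, 0.979, -0.187, 0.015]
contact_force: [-1.0, 5.3, 2.3]
opening: 0.005
```

```bash
python3 - <<'E'
from nxt import *
print((s["tool_pos"]-gd)@ex,(s["tool_pos"]-gd)@ey)
E
```

```text
21.55 [0.5571 0.0575 0.0779] [-0.171   0.9485 -0.3626  1.8719  1.0498  0.782   0.4023] [-1.011   5.293   2.2879]
-0.08517861672674482 0.034052886505997415
```

Now I retreat sideways, lift clear and check.

>>> {"op": "servo_tool", "data": {"deltas": [{"dx": 0, "dy": 0.15, "dz": -0.06, "ax": 0, "ay": 0, "az": 0, "hand": 0}, {"dx": 0, "dy": 0.45, "dz": -0.18, "ax": 0, "ay": 0, "az": 0, "hand": 0}, {"dx": 0, "dy": 0.6, "dz": -0.5, "ax": 0, "ay": 0, "az": 0, "hand": 0}, {"dx": 0, "dy": 0.6, "dz": -1.1, "ax": 0, "ay": 0, "az": 0, "hand": 0}, {"dx": 0, "dy": 0.7, "dz": -1.8, "ax": 0, "ay": 0, "az": 0, "hand": 0}, {"dx": 0, "dy": 1.0, "dz": -2.5, "ax": 0, "ay": 0, "az": 0, "hand": 0}, {"dx": 0, "dy": 1.3, "dz": -3.1, "ax": 0, "ay": 0, "az": 0, "hand": 0}, {"dx": 0, "dy": 1.5, "dz": -3.5, "ax": 0, "ay": 0, "az": 0, "hand": 0}, {"dx": 0, "dy": 1.5, "dz": -3.5, "ax": 0, "ay": 0, "az": 0, "hand": 0}]}}

```text
clock: 22.68
tool_pos: [0.5313, 0.2174, 0.2408]
eef_rot: [-0.079, 0.979, -0.188, 0.015]
contact_force: [0.6, -0.4, -0.1]
opening: 0.008
```

```bash
python3 - <<'E'
from nxt import *
from pic import shot
shot("side",18);shot("scene",18)
a=cv2.imread("pics/scene18.png")[160:360,260:470]; b=cv2.imread("pics/side18.png")[110:310,230:460]
cv2.imwrite("pics/c18a.png",cv2.resize(a,None,fx=3,fy=3,interpolation=cv2.INTER_CUBIC)); cv2.imwrite("pics/c18b.png",cv2.resize(b,None,fx=3,fy=3,interpolation=cv2.INTER_CUBIC))
E
```

```text
22.675 [0.5313 0.2174 0.2408] [-0.3574  0.7593 -0.516   1.6516  0.7175  1.1714  0.5305] [ 0.5539 -0.3663 -0.0973]
```

View pics/c18a.png

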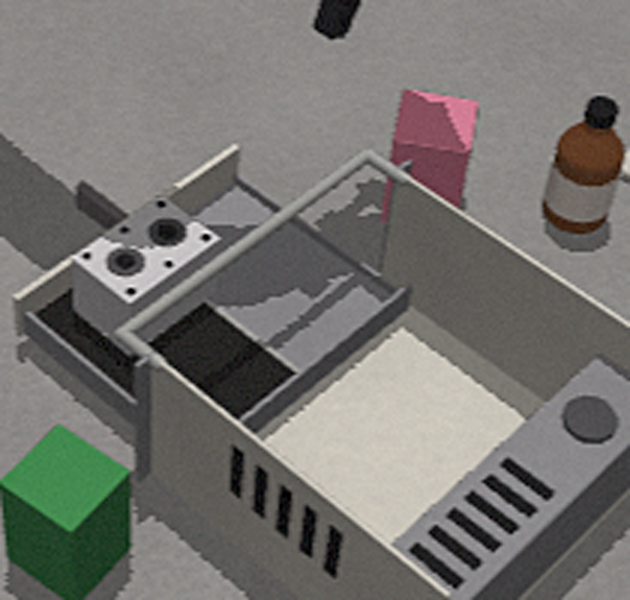

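View pics/c18b.png

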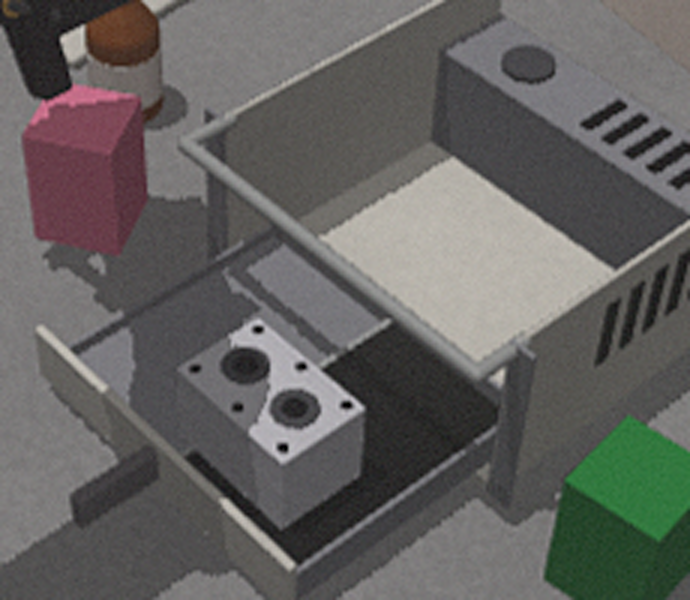

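```bash
python3 - <<'E'
from h import *
np.set_printoptions(precision=4,suppress=True)
S=Cam("side18.npz");C=Cam("scene18.npz")
_,ex,ey=toolR(.16,0); g=np.array([.6466,.0375,0]); loc=lambda p:np.array([(p-g)@ex,(p-g)@ey,p[2]])
fs=lambda u,v:(230+u/3,110+v/3); fc=lambda u,v:(260+u/3,160+v/3)
for nm,cam,f,poly in(("side",S,fs,[(255,318),(365,408),(281,465),(178,372)]),("scene",C,fc,[(162,197),(221,241),(130,302),(73,257)])):
    q=np.array([f(*p) for p in poly]); m=np.zeros((480,640),np.uint8); cv2.fillConvexPoly(m,q.astype(np.int32),1); m=cv2.erode(m,np.ones((5,5)))
    v,u=np.nonzero(m); P=np.array([loc(cam.dep(a,b)) for a,b in zip(u,v)]); A=np.c_[P[:,:2],np.ones(len(P))]
    for _ in range(3):
        c=np.linalg.lstsq(A,P[:,2],rcond=None)[0]; k=abs(A@c-P[:,2])<.004; A,P=A[k],P[k]
    print(nm,len(P),"slopes",np.degrees(np.arctan(c[:2])),np.median(P[:,2]),[loc(cam.ray(*t,.108))[:2] for t in q])
for n in("side","scene"):
    a=np.load(f"{n}0.npz")["p"].astype(int);b=np.load(f"{n}18.npz")["p"].astype(int); cv2.imwrite(f"pics/diff_{n}.png",(abs(a-b).max(2)>40).astype(np.uint8)*255)
E
```

```text
side 1115 slopes [0.1157 0.0294] 0.10797251077708869 [array([-0.0531,  0.0114]), array([-0.0521, -0.0976]), array([-0.1255, -0.0972]), array([-0.1248,  0.0076])]
scene 566 slopes [ 0.3821 -0.1216] 0.10834677470086074 [array([-0.118 ,  0.0126]), array([-0.0442,  0.0118]), array([-0.049 , -0.0933]), array([-0.12 , -0.093])]
```

View pics/diff_scene.png

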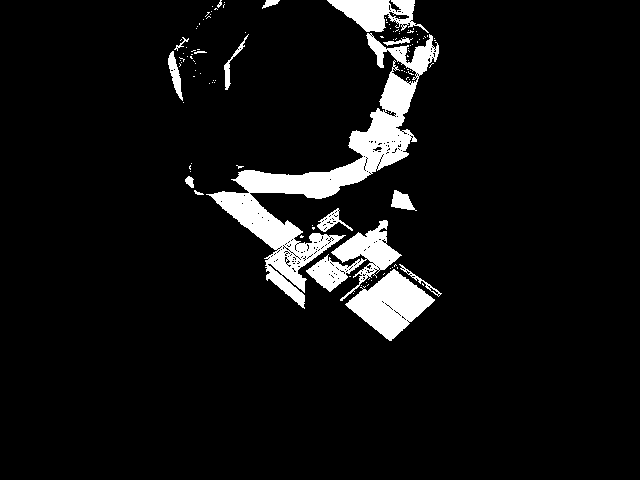

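The block is level, with about 14 mm overhang. The tray is still out. The change mask shows only the arm, its shadows, the tray and the block, so the bystanders have not moved. I hand in the job.

```bash
python3 -c "
from plant import r
print(r.finish_job(), r.get_state()['clock'])"
```

```text
the job is handed in; nothing more can be done
the job is handed in; nothing more can be done
```

The tray is out at its stop and the block lies flat on the rubber pad with its ported face up. I handed the job in at about 23 s of the 64 s allowed.

- **Pulling the tray:** I gripped the fin with the tool leaned back 28° and pulled until the force rose to about 14 N with no further motion. The block stayed standing.
- **Tipping the block:** With shut fingers I slid it against the strip (about 12 N at contact), then pushed near its top until it went over. I did not pick it up.
- **Correction:** While falling, the block kicked back and overhung the strip by about 29 mm. I pushed it low on its end until the overhang was about 14 mm; the task gives about 12.

**Last checks:**
- The block's top is at 0.108 m in both cameras, with a tilt under 0.4°, and both ports face up.
- The panel is at the same pixels as when the tray reached its stop.
- The change mask of the scene view shows no moved bystanders or look-alikes; the one patch on the pink block is the arm's shadow.
- The arm is clear of everything.
- The two cameras disagreed by 3 to 6 mm on horizontal positions, so the overhang is known only to about 5 mm.

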